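# Fetch the filament spool from behind the bottles

### The job

The printer needs the orange spool that stands behind the two bottles and the spray can. First clear all three of these, upright, into the yellow drip tray; then take the spool and stand it on the two rollers of the white stand, midway between the side plates; then stand each bottle and the can back on the middle of the coaster with the colour of its cap. Do not tip any of them over, and leave the purple printed lighthouse where it stands.

Things in the scene. Friction and masses are not known exactly. Their poses are not given: they have to be found in the camera images.
- bottle_blue: Round white bottle with a blue screw cap: body 54 mm across, 122 mm to the shoulder; cap 34 mm across, from 138 to 178 mm above its underside. Its origin is the centre of its underside, z up. About 0.24 kg. It starts on the blue coaster.
- can_green: Bare aluminium spray can with a pale label and a green over-cap: body 52 mm across, 126 mm to the shoulder; cap 40 mm across, from 136 to 176 mm above its underside. Its origin is the centre of its underside, z up. About 0.26 kg. It starts on the green coaster.
- bottle_red: Square dark-grey bottle with a round red screw cap: body 46 x 46 mm, 124 mm to the shoulder; cap 32 mm across, from 136 to 176 mm above its underside. Its origin is the centre of its underside, z up. About 0.22 kg. It starts on the red coaster.
- coaster_blue: Blue round coaster, 70 mm across, 3 mm thick, fixed on the dark bench mat; home of the blue-capped bottle. Origin: centre of its underside (3 mm above the bench). The three coasters lie in a row, 78 mm apart.
- coaster_green: Green round coaster, like the blue one; home of the green-capped can.
- coaster_red: Red round coaster, like the blue one; home of the red-capped bottle.
- spool: Small filament spool: black flanges 120 mm across, orange filament, 46 mm wide over the flanges, 0.36 kg. Origin: its centre; its own x is its axle (through the bore), which lies level. It starts standing on edge in a low black foot on the mat, close behind the row of bottles (its flat face about 10 mm from them, centre 74 mm above the bench, top 134 mm), with its axle across the row, and is gripped over its 46 mm width near the top once the bottles are gone.
- stand: White roller stand, fixed to the bench: base 80 x 130 x 8 mm, two free-turning steel rollers 16 mm thick lying along its own x, 35 mm to either side of its middle (own y), axles 24 mm above the bench; a side plate at each end (up to 38 mm above the bench, 68 mm clear between them). Origin: centre of its underside. A spool standing on both rollers, axle along the stand's x (either way round), has its centre 82 mm above the bench, over the origin.
- tray: Yellow shallow drip tray, fixed, 250 mm (own x) by 130 mm (own y), rim 18 mm high and 4 mm thick, floor 4 mm above the bench. Origin: centre of its underside. Empty at the start; holds the bottles and the can in one line along its x.
- print: Freshly printed purple lighthouse, loose and light (30 g), 40 mm across the foot, 63 mm tall, standing on the mat beside the spool. Origin: centre of its underside. To be left alone.

How it is judged:
On the way, in this order (a step that is already met when the one before it is completed fails the run):
1. the two bottles and the can all stand released in the drip tray (x of bottle_blue in the frame of tray between -0.105 and 0.105 m and y of bottle_blue in the frame of tray between -0.045 and 0.045 m and z of bottle_blue in the frame of tray between -0.001 and 0.009 m and angle between each of bottle_blue, can_green, bottle_red's own z axis and vertical below 0.1 rad and linear speed of each of bottle_blue, can_green, bottle_red below 0.03 m/s and contact force between the fingers and bottle_blue below 0.1 N and x of can_green in the frame of tray between -0.105 and 0.105 m and y of can_green in the frame of tray between -0.045 and 0.045 m and z of can_green in the frame of tray between -0.001 and 0.009 m and contact force between the fingers and can_green below 0.1 N and x of bottle_red in the frame of tray between -0.105 and 0.105 m and y of bottle_red in the frame of tray between -0.045 and 0.045 m and z of bottle_red in the frame of tray between -0.001 and 0.009 m and contact force between the fingers and bottle_red below 0.1 N), for 0.2 s.
2. the spool stands released on the rollers of the stand (x of spool in the frame of stand between -0.01 and 0.01 m and y of spool in the frame of stand between -0.006 and 0.006 m and z of spool in the frame of stand between 0.0783 and 0.0863 m and angle between the x axis of spool and the x axis of stand, either way round below 0.12 rad and linear speed of spool below 0.03 m/s and contact force between the fingers and spool below 0.1 N), for 0.2 s.
At the end, for the whole second after the job is handed in: All released and at rest: bottles and can upright (0.1 rad) within 12 mm of the centre of the coaster of their cap's colour; spool on both rollers, axle within 0.12 rad of the stand's x and within 10 mm of midway between the plates; lighthouse upright within 20 mm of its start (all of step 2 and horizontal distance between bottle_blue and coaster_blue below 0.012 m and z of bottle_blue in the frame of coaster_blue between -0.001 and 0.007 m and angle between each of bottle_blue, can_green, bottle_red's own z axis and vertical below 0.1 rad and linear speed of each of bottle_blue, can_green, bottle_red below 0.03 m/s and contact force between the fingers and bottle_blue below 0.1 N and horizontal distance between can_green and coaster_green below 0.012 m and z of can_green in the frame of coaster_green between -0.001 and 0.007 m and contact force between the fingers and can_green below 0.1 N and horizontal distance between bottle_red and coaster_red below 0.012 m and z of bottle_red in the frame of coaster_red between -0.001 and 0.007 m and contact force between the fingers and bottle_red below 0.1 N and distance of print from where it was at the start of the episode below 0.02 m and angle between print's own z axis and vertical below 0.2 rad); the robot touches nothing.
It fails at once if a bottle or the can is tipped over (angle between any of bottle_blue, can_green, bottle_red's own z axis and vertical above 0.6 rad).
It fails at once if the spool is laid or falls flat (angle between spool's own x axis and vertical below 0.8 rad or angle between spool's own x axis and vertical above 2.34 rad).
It fails at once if the printed lighthouse is shifted or knocked over (distance of print from where it was at the start of the episode above 0.02 m or angle between print's own z axis and vertical above 0.4 rad).
It also fails if it takes over 147 s, if anything falls off the work surface, if the arm or the gripper's body presses on something with over 40 N, if the wrist force passes 120 N, or if a joint passes its speed limit or range.

### The arm

A 7-joint arm with a two-finger parallel gripper is mounted at the origin on the work surface. World frame = base frame: x ahead of the robot, y to its left, z up, the work surface at z = 0. Lengths are in m, angles in rad, forces in N, time in s.
With the tool pointing down it reaches from about 0.4 to 0.875 m from the base axis. Payload 19.3 kg.
Tool frame: the origin (TCP) lies at the very end of the fingers, on their centre line; the grasp point (between the pads) lies 19 mm behind it; z points along the fingers, y is the direction in which the jaws open and shut (so a half turn about z gives the same grasp; the last joint's range is limited). The gripper opens to 85 mm and grips with 20 to 120 N. Pads are 22 mm wide; open, the fingers measure 114 mm over their backs; the gripper's body (76 mm by 85 mm) begins 54 mm behind the grasp point. The pads swing forward as they close: fully open they stand 13 mm farther back than shut.
Start: joints at [-1.33, 0.521, -0.036, 1.599, 0.021, 1.021, -0.113], TCP at [0.191, 0.595, 0.231] pointing down, gripper open.
Joint ranges: [-2.91, 2.91], [-0.3, 2.13], [-1.5, 1.42], [0.17, 2.43], [-1.26, 4.41], [0.16, 1.93], [-2.52, 2.52]. Speed limits (rad/s): [1.89, 1.89, 2.39, 2.39, 3.01, 3.01, 3.01].

### API

Orientations are given as [roll, pitch, yaw] about the fixed x, y, z axes, in that order (R = Rz(yaw) Ry(pitch) Rx(roll)).
In Python, from workcell import bot gives the robot as it stands.
- The arm moves only by the tool apply_moves, never from a script. Its argument "commands" is a list of rows, each an object with "travel": the shift along the tool's x, y, z in m, a list of three; "twist": the turn, a rotation vector about the tool's x, y, z in degrees, a list of three; "claw": the finger opening in m, from 0 to 0.0854. A call has 1 to 10 rows; each row is the pose to reach, as a shift and turn from the pose commanded when the call began, along the tool's axes at that moment; what a row does not reach only later rows make up. A row lasts 1/10 s, in which the tool goes at most 50 mm and 8.59 degrees, less where a joint would pass 70% of its speed; a pose out of reach is approached as far as the arm can. A call with a gripper value outside its range is refused whole. The fingers move at their own pace and stop on an object; "force" is the grip in N (left out, the last holds). Time passes only in rows, so rows that repeat a pose let the fingers close. It gives the time, the measured TCP pose, the force and the opening at its end, in the units of the state.
- bot.observe(): the state, without advancing time (a new reading comes with each control period).
- bot.grab_frame(name): name is "scene" or "side" or "wrist"; returns a dict with "frame" (400x640x3 uint8, blue, green, red), "fx", "fy", "cx", "cy" (pixels), "pose" (4x4, takes a point from camera to world coordinates); the wrist camera has in their place "tool_from_camera" (4x4, takes a point from camera to tool coordinates, whose origin is the TCP and whose axes are the flange's). Camera axes: x right, y up, looking along -z (the intrinsics and any distortion apply to the point x, -y, -z); pixel columns grow to the right and rows downward; lengths in m; the calibration is good to about 2 mm. The wrist camera is an equidistant fisheye: a pixel r from the principal point sees the ray r / f radians off the axis. A picture is of the moment at which its call begins: read the wrist's pose just before it. There is no depth.
- bot.job_done(): hands the job in, once; it reports no verdict.
The state is a dict: "clock": time; "qpos": joint angles; "qd": joint speeds; "joint_efforts": joint torques, N m; "position": TCP position; "tool_rot": TCP orientation; "force": force on the tool from outside, world axes, zero at the start; "moment": the same for the moment, N m; "grip_width": finger opening in m.
Only numpy, scipy, OpenCV 4.12 (cv2) and the standard library are available. Lean on these libraries where they do the work, as an engineer would, in place of code of your own. Each camera call takes 0.05 s, during which the arm holds its last target.

## Working session

There is one attempt and no reset: what is moved stays moved. The work goes in short steps, Python scripts to look and compute and a tool call to move; the robot and the scene stay as the last step left them, time stands still between calls to the robot, and variables do not carry over. Pictures are saved under pics/ and viewed, and the job is handed in when it is done.

Besides the shell and the picture viewer there is one more tool, called after "Emit:" in YAML: its name, and indented under it one key for each argument. apply_moves: Moves the arm, as the interface text tells. Its arguments: {"type":"object","properties":{"commands":{"type":"array"},"force":{"type":"number"}},"required":["commands"]}

```bash
mkdir -p pics; ls; python3 - <<'E'
from workcell import bot
import cv2
s=bot.observe()
for k,v in s.items(): print(k,v)
for n in ("scene","side","wrist"):
    f=bot.grab_frame(n)
    cv2.imwrite(f"pics/{n}0.png",f["frame"])
    print(n,{k:(v if k!="frame" else v.shape) for k,v in f.items()})
E
```

```text
pics
clock 0.0
qpos [-1.33020657  0.52202966 -0.03632886  1.60006044  0.02120494  1.02113738
 -0.11279294]
qd [ 0.00108584 -0.00170134 -0.0003559  -0.00111252 -0.00032405  0.00230624
  0.00033082]
joint_efforts [-2.50098812e-03 -9.27095246e+01  1.97887123e+00 -3.69944715e+01
  1.76667713e-02  7.94260937e-03 -1.53627280e-05]
position [0.19105451 0.59468038 0.23069721]
tool_rot [-3.14034674e+00  9.60891986e-05  2.83080485e+00]
force [-0.93046033 -0.62653871  0.85014773]
moment [-0.06574293  0.05756101  0.03379644]
grip_width 0.08531168645085346
scene {'frame': (400, 640, 3), 'fx': 403.9365526111891, 'fy': 403.9365526111891, 'cx': 313.11780751722154, 'cy': 198.99777266788206, 'pose': array([[ 0.5046647 , -0.66171051,  0.55448422,  1.09496528],
       [ 0.86325337,  0.37908386, -0.33330024, -0.30154166],
       [ 0.01035225,  0.64686523,  0.76253407,  0.78112308],
       [ 0.        ,  0.        ,  0.        ,  1.        ]])}
side {'frame': (400, 640, 3), 'fx': 467.3933438113668, 'fy': 467.3933438113668, 'cx': 322.2352523174487, 'cy': 198.6060574291291, 'pose': array([[-0.76236576,  0.50801006, -0.40090426,  0.18970193],
       [-0.64712897, -0.59389588,  0.47802906,  0.45652626],
       [ 0.00474818,  0.62386975,  0.78151391,  0.8126822 ],
       [ 0.        ,  0.        ,  0.        ,  1.        ]])}
wrist {'frame': (400, 640, 3), 'fx': 309.70691628693146, 'fy': 309.70691628693146, 'cx': 319.3044860507317, 'cy': 193.47833913706896, 'tool_from_camera': array([[ 6.53942082e-04,  9.54570003e-01,  2.97986042e-01,
         7.58868721e-02],
       [ 9.99998311e-01, -1.13615673e-03,  1.44503466e-03,
        -6.72763253e-04],
       [ 1.71794559e-03,  2.97984594e-01, -9.54569133e-01,
        -1.41015636e-01],
       [ 0.00000000e+00,  0.00000000e+00,  0.00000000e+00,
         1.00000000e+00]])}
```

View pics/scene0.png

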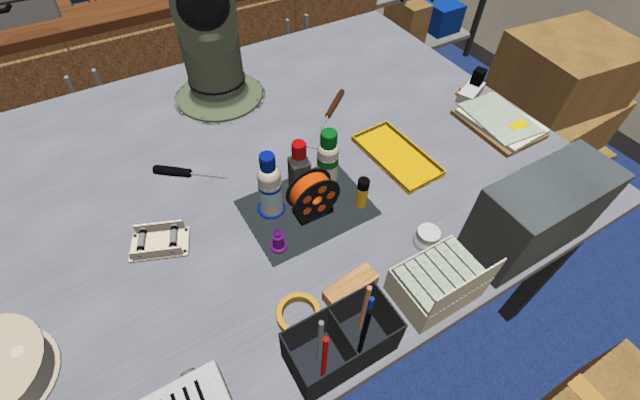

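View pics/side0.png

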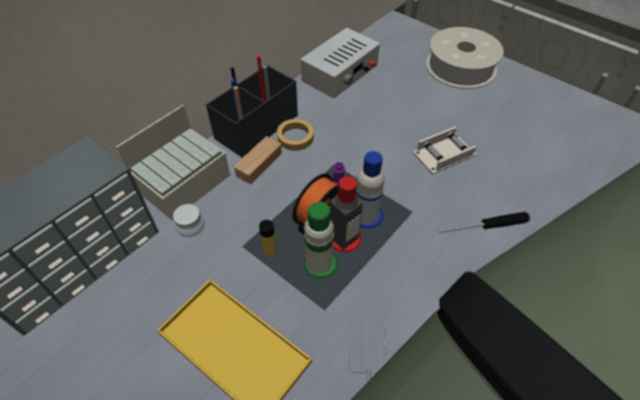

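View pics/wrist0.png

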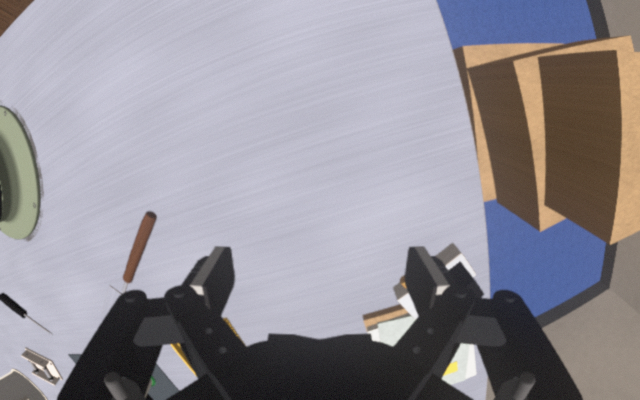

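```bash
cat > h.py <<'E'
import numpy as np, cv2
from scipy.spatial.transform import Rotation as R
def ray(f,u,v):
    d=np.array([(u-f["cx"])/f["fx"],-(v-f["cy"])/f["fy"],-1.0]); P=f["pose"]
    return P[:3,3],P[:3,:3]@d
def hit(f,u,v,z):
    o,d=ray(f,u,v); return o+d*(z-o[2])/d[2]
def proj(f,p):
    P=f["pose"]; c=(np.atleast_2d(p)-P[:3,3])@P[:3,:3]
    return np.stack([f["cx"]+f["fx"]*c[:,0]/-c[:,2], f["cy"]-f["fy"]*c[:,1]/-c[:,2]],1)
def wpose(bot):
    s=bot.observe(); T=np.eye(4); T[:3,:3]=R.from_euler("xyz",s["tool_rot"]).as_matrix(); T[:3,3]=s["position"]; return T
def wray(f,T,u,v):
    a=np.array([u-f["cx"],v-f["cy"]]); r=np.hypot(*a); th=r/f["fx"]
    d=np.array([np.sin(th)*a[0]/r,-np.sin(th)*a[1]/r,-np.cos(th)]); M=T@f["tool_from_camera"]
    return M[:3,3],M[:3,:3]@d
def whit(f,T,u,v,z):
    o,d=wray(f,T,u,v); return o+d*(z-o[2])/d[2]
def wproj(f,T,p):
    M=T@f["tool_from_camera"]; c=(np.atleast_2d(p)-M[:3,3])@M[:3,:3]
    rr=np.hypot(c[:,0],c[:,1]); th=np.arctan2(rr,-c[:,2]); k=f["fx"]*th/rr
    return np.stack([f["cx"]+k*c[:,0],f["cy"]-k*c[:,1]],1)
def crop(img,x0,y0,x1,y1,s,fn):
    cv2.imwrite(fn,cv2.resize(img[y0:y1,x0:x1],None,fx=s,fy=s,interpolation=cv2.INTER_CUBIC))
E
python3 - <<'E'
import cv2; from h import *
a=cv2.imread("pics/scene0.png"); b=cv2.imread("pics/side0.png")
crop(a,230,110,390,270,5*0.74,"pics/sc1.png"); crop(a,110,200,210,280,6,"pics/sc2.png"); crop(b,240,140,420,310,3.5,"pics/sd1.png");crop(b,400,110,490,190,7,"pics/sd2.png");crop(b,150,270,320,400,4.5,"pics/sd3.png");crop(a,340,110,460,200,6,"pics/sc3.png")
E
```

```text
(no output)
```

View pics/sc1.png

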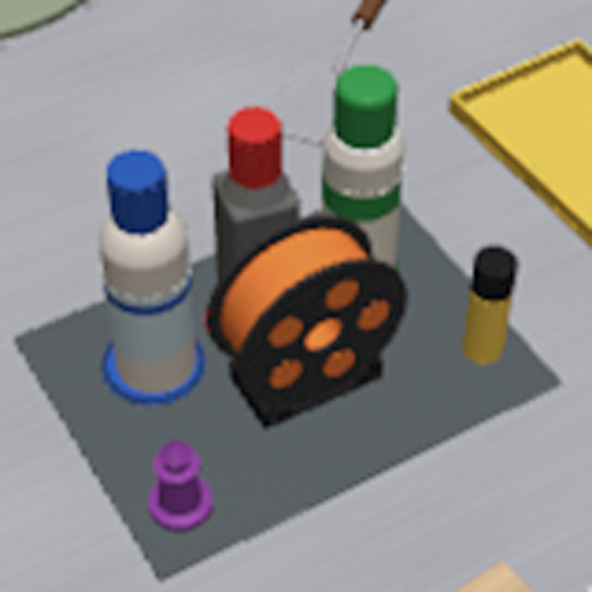

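View pics/sc2.png

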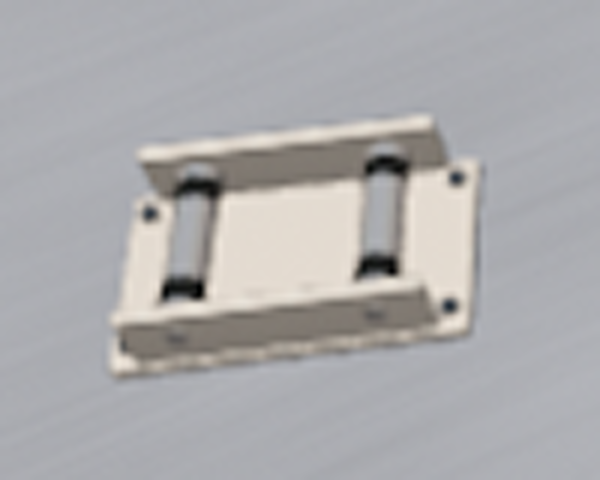

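View pics/sd1.png

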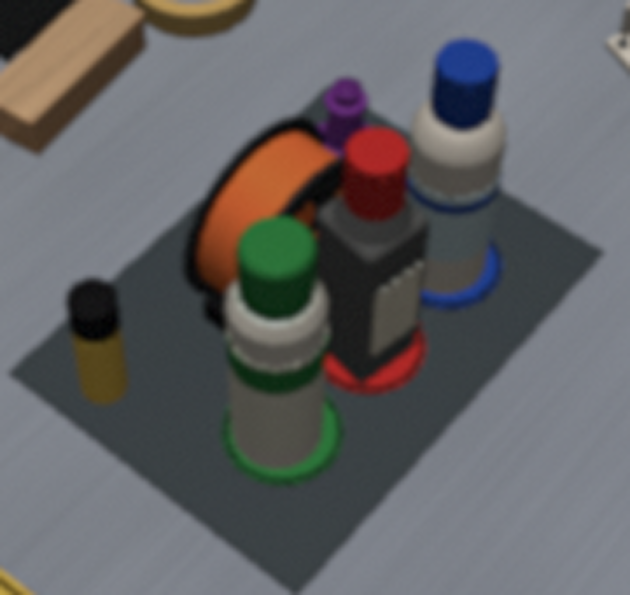

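View pics/sd2.png

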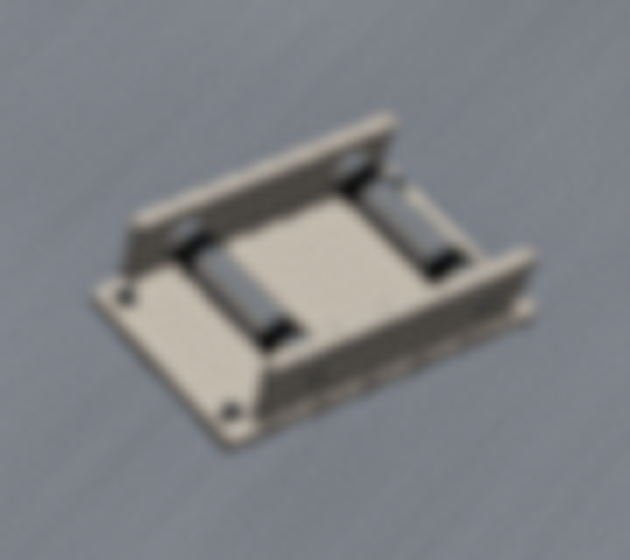

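View pics/sd3.png

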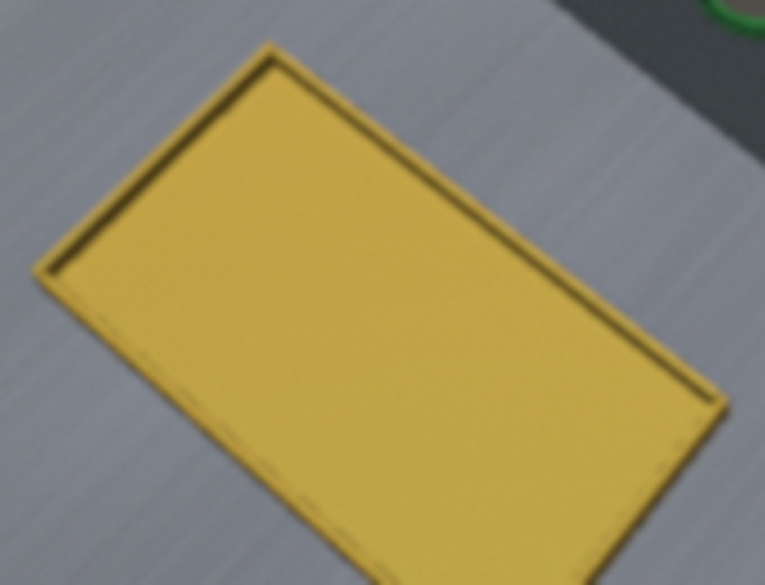

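View pics/sc3.png

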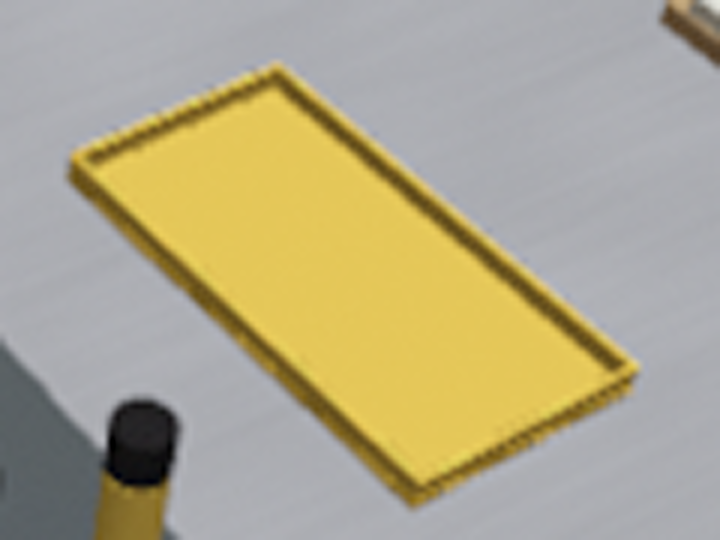

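```bash
python3 - <<'E'
from workcell import bot
from h import *
import pickle
F={n:bot.grab_frame(n) for n in("scene","side")}
pickle.dump(F,open("F.pkl","wb"))
def g(n,x0,y0,s,pts,z):
    return np.array([hit(F[n],x0+(u+.5)/s-.5,y0+(v+.5)/s-.5,z)[:2] for u,v in pts]).round(4)
for nm,a,b,z in(("blue",(137,166),(467,64),.184),("red",(255,124),(377,152),.182),("green",(366,84),(277,244),.182)):
    print(nm,g("scene",230,110,3.7,[a],z),g("side",240,140,3.5,[b],z))
print("tray",g("scene",340,110,6,[(74,155),(278,66),(635,370),(413,493)],.018).tolist(),g("side",150,270,4.5,[(270,45),(35,270),(728,403)],.018).tolist())
print("stand plates sc",g("scene",110,200,6,[(138,155),(432,118),(112,320),(423,283)],.038).tolist())
print("stand base sc",g("scene",110,200,6,[(112,376),(470,330)],0).tolist(),g("scene",110,200,6,[(482,162),(134,200)],.008).tolist())
print("stand base sd",g("side",400,110,7,[(95,290),(232,440),(535,308)],.008).tolist())
print("stand plates sd",g("side",400,110,7,[(135,220),(392,115),(265,360),(535,252)],.038).tolist())
print("print top sc",g("scene",230,110,3.7,[(178,452)],.063),"foot",g("scene",230,110,3.7,[(181,495)],.004),"side top",g("side",240,140,3.5,[(347,92)],.063))
print("vial base",g("scene",230,110,3.7,[(487,353)],0.004),g("side",240,140,3.5,[(104,392)],0.004),"top guess .07",g("scene",230,110,3.7,[(495,258)],.08),g("side",240,140,3.5,[(92,290)],.08))
print("mat",g("scene",230,110,3.7,[(15,340),(163,580),(560,380)],.003).tolist(),g("side",240,140,3.5,[(8,373),(298,592),(603,250)],.003).tolist())
# spool flanges centre z .074
print("spool near face centre",g("scene",230,110,3.7,[(322,335)],.074))
E
```

```text
blue [[ 0.5039 -0.0637]] [[ 0.503  -0.0626]]
red [[0.5041 0.0139]] [[0.5022 0.0149]]
green [[0.5059 0.0905]] [[0.5026 0.0923]]
tray [[0.3892, 0.2489], [0.3836, 0.3743], [0.6309, 0.384], [0.6389, 0.2529]] [[0.6327, 0.261], [0.6272, 0.3874], [0.3845, 0.2499]]
stand plates sc [[0.4186, -0.3725], [0.4567, -0.2706], [0.4881, -0.3994], [0.5282, -0.2979]]
stand base sc [[0.4818, -0.4105], [0.5285, -0.2891]] [[0.4618, -0.2594], [0.4124, -0.3823]]
stand base sd [[0.5313, -0.2891], [0.4587, -0.2605], [0.4122, -0.3798]]
stand plates sd [[0.5265, -0.2976], [0.4871, -0.3994], [0.4591, -0.2706], [0.4166, -0.3718]]
print top sc [[ 0.6154 -0.1018]] foot [[ 0.6062 -0.0988]] side top [[ 0.6058 -0.0947]]
vial base [[0.6067 0.1324]] [[0.597  0.1366]] top guess .07 [[0.5917 0.1396]] [[0.6099 0.1237]]
mat [[0.4374, -0.1384], [0.6545, -0.1357], [0.6494, 0.1619]] [[0.6493, 0.1633], [0.4312, 0.1587], [0.4345, -0.139]]
spool near face centre [[0.5879 0.0128]]
```

```bash
cat > go.py <<'E'
import sys
from workcell import bot
from h import *
# go.py x y z yawdeg  -> travel & twist
t=[float(a) for a in sys.argv[1:5]]
T=wpose(bot); Rt=R.from_euler("xyz",[np.pi,0,np.radians(t[3])])
d=T[:3,:3].T@(np.array(t[:3])-T[:3,3])
w=(R.from_matrix(T[:3,:3]).inv()*Rt).as_rotvec(degrees=True)
s=bot.observe()
print("t",round(s["clock"],2),"pos",T[:3,3].round(4),"rot",np.degrees(s["tool_rot"]).round(2),"grip",round(s["grip_width"],4),"F",s["force"].round(1))
print("travel",d.round(4).tolist(),"twist",w.round(2).tolist(), "dist",round(float(np.linalg.norm(d)),3))
E
python3 go.py .503 .092 .28 90
```

```text
t 0.25 pos [0.1911 0.5949 0.231 ] rot [-179.97    0.    162.19] grip 0.0855 F [-0.4  0.3  0.4]
travel [-0.4508, -0.3835, -0.0488] twist [-0.02, 0.02, 72.19] dist 0.594
```

Emit:
apply_moves:
  commands:
    - {"travel": [-0.02,-0.02,-0.02],"twist": [0,0,3],"claw": 0.065}
    - {"travel": [-0.06,-0.05,-0.04],"twist": [0,0,10],"claw": 0.065}
    - {"travel": [-0.095,-0.08,-0.049],"twist": [0,0,18],"claw": 0.065}
    - {"travel": [-0.13,-0.11,-0.049],"twist": [0,0,25],"claw": 0.065}
    - {"travel": [-0.165,-0.14,-0.049],"twist": [0,0,32],"claw": 0.065}
    - {"travel": [-0.2,-0.17,-0.049],"twist": [0,0,39],"claw": 0.065}
    - {"travel": [-0.235,-0.2,-0.049],"twist": [0,0,46],"claw": 0.065}
    - {"travel": [-0.27,-0.23,-0.049],"twist": [0,0,52],"claw": 0.065}
    - {"travel": [-0.3,-0.26,-0.049],"twist": [0,0,58],"claw": 0.065}
    - {"travel": [-0.33,-0.28,-0.049],"twist": [0,0,63],"claw": 0.065}
  force: 40

```text
clock: 1.25
position: [0.4202, 0.2251, 0.2806]
tool_rot: [3.141, -0.0, 1.726]
force: [-0.5, 0.0, 0.4]
grip_width: 0.0646
```

```bash
python3 go.py .503 .092 .28 90
```

```text
t 1.25 pos [0.4202 0.2251 0.2806] rot [ 1.7999e+02 -1.0000e-02  9.8880e+01] grip 0.0646 F [-0.5  0.   0.4]
travel [-0.1443, 0.0613, 0.0005] twist [0.01, -0.01, 8.88] dist 0.157
```

Emit:
apply_moves:
  commands:
    - {"travel": [-0.03,0.013,0],"twist": [0,0,3]}
    - {"travel": [-0.065,0.028,0],"twist": [0,0,6]}
    - {"travel": [-0.1,0.043,0],"twist": [0,0,9.2]}
    - {"travel": [-0.13,0.055,0],"twist": [0,0,9.2]}
    - {"travel": [-0.145,0.062,0],"twist": [0,0,9.2]}
    - {"travel": [-0.145,0.062,0],"twist": [0,0,9.2]}

```text
invalid input at $.commands[0]: expected keys travel, twist, claw
```

```bash
python3 go.py .503 .092 .145 90; python3 - <<'E'
from workcell import bot
from h import *
T=wpose(bot); f=bot.grab_frame("wrist"); a=f["frame"].copy()
for p in [(.503,.092,.182),(.503,.0145,.182),(.503,-.063,.184),(.503,.092,.006),(.565,.014,.134)]:
    u=wproj(f,T,p)[0]; print(u); cv2.circle(a,tuple(int(round(x)) for x in u),3,(255,0,255),1)
cv2.imwrite("pics/w1.png",a)
E
```

```text
t 1.25 pos [0.4202 0.2251 0.2806] rot [ 1.7999e+02 -1.0000e-02  9.8880e+01] grip 0.0646 F [-0.5  0.   0.4]
travel [-0.1444, 0.0613, 0.1355] twist [0.01, -0.01, 8.88] dist 0.207
[379.00268979 327.66673628]
[361.60288498 374.2730111 ]
[347.67459907 409.67185304]
[359.76914564 249.74653142]
[402.5336916  348.84057278]
```

View pics/w1.png

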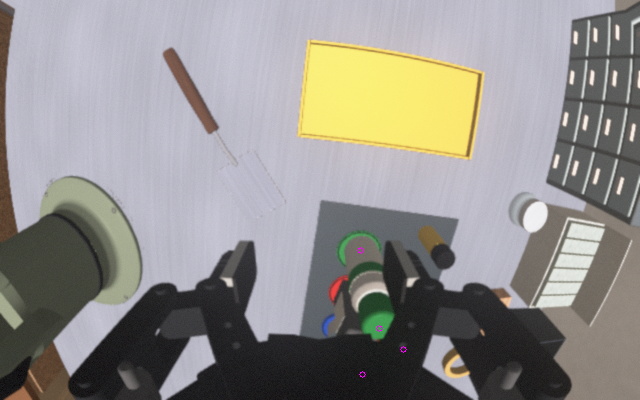

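Emit:
apply_moves:
  commands:
    - {"travel": [-0.03,0.013,0],"twist": [0,0,3],"claw": 0.065}
    - {"travel": [-0.065,0.028,0],"twist": [0,0,6],"claw": 0.065}
    - {"travel": [-0.1,0.043,0],"twist": [0,0,9.2],"claw": 0.065}
    - {"travel": [-0.13,0.055,0],"twist": [0,0,9.2],"claw": 0.065}
    - {"travel": [-0.145,0.062,0],"twist": [0,0,9.2],"claw": 0.065}
    - {"travel": [-0.145,0.062,0],"twist": [0,0,9.2],"claw": 0.065}

```text
clock: 1.9
position: [0.5049, 0.0921, 0.2803]
tool_rot: [3.141, 0.001, 1.567]
force: [-1.0, 0.5, -0.1]
grip_width: 0.065
```

```bash
python3 - <<'E'
from workcell import bot
from h import *
f=bot.grab_frame("wrist")
T0=np.eye(4); T0[:3,:3]=R.from_euler("xyz",[179.99,-.01,98.88],degrees=True).as_matrix(); T0[:3,3]=[.4202,.2251,.2806]
c=np.array([whit(f,T0,u,v,.018) for u,v in [(309,41),(484,72),(470,158),(299,136)]]);print(c.round(4),c.mean(0))
T=wpose(bot); a=f["frame"].copy()
for p in [(.503,.092,.182),(.503,.0145,.182),(.503,-.063,.184),(.503,.092,.006),(.565,.014,.134)]:
    u=wproj(f,T,p)[0]; print(u); cv2.circle(a,tuple(int(round(x)) for x in u),3,(255,0,255),1)
cv2.imwrite("pics/w2.png",a)
E
python3 go.py .503 .092 .147 90
```

```text
[[0.3836 0.3737 0.018 ]
 [0.6289 0.3869 0.018 ]
 [0.6336 0.2608 0.018 ]
 [0.3897 0.2482 0.018 ]] [0.50895289 0.31739622 0.018     ]
[317.86648122 195.71853055]
[318.12122958 276.89842471]
[318.35207734 339.10879307]
[318.46352181 156.06855111]
[376.83032215 251.82318956]
t 1.95 pos [0.5042 0.0936 0.2802] rot [-1.7999e+02  2.0000e-02  8.9890e+01] grip 0.0653 F [ 0.1  0.4 -0.3]
travel [-0.0016, -0.0012, 0.1332] twist [-0.01, 0.02, -0.11] dist 0.133
```

View pics/w2.png

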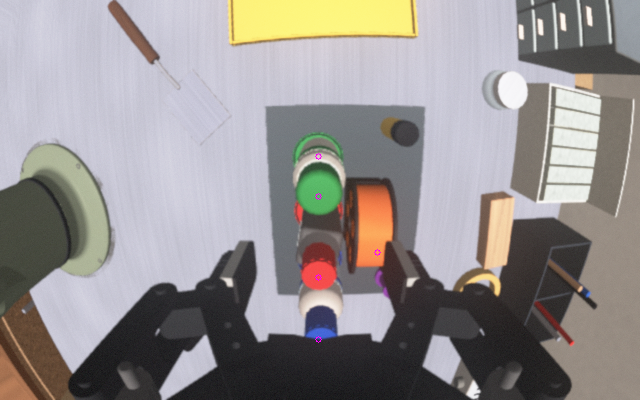

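```bash
python3 - <<'E'
from workcell import bot
from h import *
s=[]
T=wpose(bot); f=bot.grab_frame("wrist"); a=f["frame"]
print(T[:3,3])
crop(a,270,120,410,350,2.6,"pics/w3.png")
E
```

```text
[0.50424421 0.09360767 0.28016956]
```

View pics/w3.png

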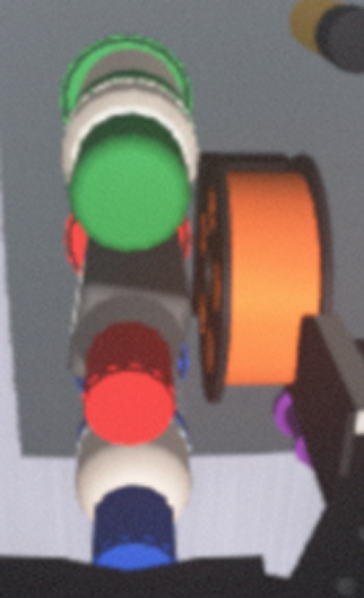

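Emit:
apply_moves:
  commands:
    - {"travel": [0,0,0.03],"twist": [0,0,0],"claw": 0.065}
    - {"travel": [0,0,0.06],"twist": [0,0,0],"claw": 0.065}
    - {"travel": [0,0,0.09],"twist": [0,0,0],"claw": 0.065}
    - {"travel": [0,0,0.115],"twist": [0,0,0],"claw": 0.065}
    - {"travel": [0,0,0.13],"twist": [0,0,0],"claw": 0.065}
    - {"travel": [0,0,0.135],"twist": [0,0,0],"claw": 0.065}
    - {"travel": [0,0,0.135],"twist": [0,0,0],"claw": 0.036}
    - {"travel": [0,0,0.135],"twist": [0,0,0],"claw": 0.03}
    - {"travel": [0,0,0.135],"twist": [0,0,0],"claw": 0.03}
    - {"travel": [0,0,0.135],"twist": [0,0,0],"claw": 0.03}
  force: 40

```text
clock: 3.0
position: [0.5046, 0.0946, 0.1462]
tool_rot: [3.14, -0.001, 1.571]
force: [-0.4, 1.1, 7.8]
grip_width: 0.0387
```

```bash
python3 go.py .5838 .3215 .22 90;python3 - <<'E'
from workcell import bot
from h import *
cv2.imwrite("pics/sd4.png",bot.grab_frame("side")["frame"][100:350,150:500])
E
```

```text
t 3.0 pos [0.5046 0.0946 0.1462] rot [ 1.7991e+02 -4.0000e-02  9.0000e+01] grip 0.0387 F [-0.4  1.1  7.8]
travel [0.2269, 0.0793, -0.0735] twist [0.09, -0.04, -0.0] dist 0.251
```

View pics/sd4.png

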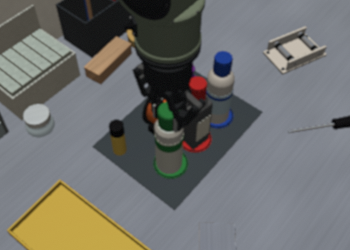

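Emit:
apply_moves:
  commands:
    - {"travel": [0,0,-0.01],"twist": [0,0,0],"claw": 0.03}
    - {"travel": [0,0,-0.03],"twist": [0,0,0],"claw": 0.03}
    - {"travel": [0,0,-0.05],"twist": [0,0,0],"claw": 0.03}
    - {"travel": [0.01,0.003,-0.06],"twist": [0,0,0],"claw": 0.03}
    - {"travel": [0.03,0.01,-0.06],"twist": [0,0,0],"claw": 0.03}
    - {"travel": [0.055,0.019,-0.06],"twist": [0,0,0],"claw": 0.03}
    - {"travel": [0.08,0.028,-0.06],"twist": [0,0,0],"claw": 0.03}
    - {"travel": [0.105,0.037,-0.06],"twist": [0,0,0],"claw": 0.03}
    - {"travel": [0.13,0.046,-0.06],"twist": [0,0,0],"claw": 0.03}
    - {"travel": [0.155,0.055,-0.06],"twist": [0,0,0],"claw": 0.03}

```text
clock: 4.05
position: [0.559, 0.2513, 0.2052]
tool_rot: [-3.141, -0.0, 1.571]
force: [-0.2, 0.6, -3.0]
grip_width: 0.0387
```

```bash
python3 go.py .584 .3215 .1445 90
```

```text
t 4.05 pos [0.559  0.2513 0.2052] rot [-179.97   -0.     90.03] grip 0.0387 F [-0.2  0.6 -3. ]
travel [0.0702, 0.0251, 0.0607] twist [-0.03, -0.0, 0.03] dist 0.096
```

Emit:
apply_moves:
  commands:
    - {"travel": [0.025,0.008,0],"twist": [0,0,0],"claw": 0.03}
    - {"travel": [0.048,0.017,0],"twist": [0,0,0],"claw": 0.03}
    - {"travel": [0.065,0.023,0],"twist": [0,0,0],"claw": 0.03}
    - {"travel": [0.07,0.025,0.005],"twist": [0,0,0],"claw": 0.03}
    - {"travel": [0.07,0.025,0.02],"twist": [0,0,0],"claw": 0.03}
    - {"travel": [0.07,0.025,0.035],"twist": [0,0,0],"claw": 0.03}
    - {"travel": [0.07,0.025,0.047],"twist": [0,0,0],"claw": 0.03}
    - {"travel": [0.07,0.025,0.055],"twist": [0,0,0],"claw": 0.03}
    - {"travel": [0.07,0.025,0.058],"twist": [0,0,0],"claw": 0.03}
    - {"travel": [0.07,0.025,0.059],"twist": [0,0,0],"claw": 0.03}

```text
clock: 5.05
position: [0.5841, 0.319, 0.1461]
tool_rot: [-3.141, 0.0, 1.57]
force: [-0.5, -0.9, -3.3]
grip_width: 0.0388
```

```bash
python3 go.py .584 .3215 .1445 90
```

```text
t 5.05 pos [0.5841 0.319  0.1461] rot [-1.7999e+02  1.0000e-02  8.9970e+01] grip 0.0388 F [-0.5 -0.9 -3.3]
travel [0.0025, -0.0001, 0.0016] twist [-0.01, 0.01, -0.03] dist 0.003
```

Emit:
apply_moves:
  commands:
    - {"travel": [0,0,0.001],"twist": [0,0,0],"claw": 0.03}
    - {"travel": [0,0,0.002],"twist": [0,0,0],"claw": 0.03}
    - {"travel": [0,0,0.002],"twist": [0,0,0],"claw": 0.03}

```text
clock: 5.35
position: [0.5842, 0.3194, 0.1445]
tool_rot: [3.141, -0.0, 1.571]
force: [0.3, 0.3, -3.8]
grip_width: 0.0388
```

```bash
python3 go.py .584 .3215 .1445 90
```

```text
t 5.35 pos [0.5842 0.3194 0.1445] rot [ 1.7998e+02 -1.0000e-02  8.9990e+01] grip 0.0388 F [ 0.3  0.3 -3.8]
travel [0.0021, -0.0002, 0.0] twist [0.02, -0.01, -0.01] dist 0.002
```

Emit:
apply_moves:
  commands:
    - {"travel": [0,0,0.001],"twist": [0,0,0],"claw": 0.03}
    - {"travel": [0,0,0.001],"twist": [0,0,0],"claw": 0.03}

```text
clock: 5.55
position: [0.5844, 0.3195, 0.1442]
tool_rot: [3.141, -0.001, 1.571]
force: [-1.9, -0.6, 7.4]
grip_width: 0.0389
```

```bash
python3 go.py .584 .3215 .1445 90
```

```text
t 5.55 pos [0.5844 0.3195 0.1442] rot [ 1.7995e+02 -5.0000e-02  8.9990e+01] grip 0.0389 F [-1.9 -0.6  7.4]
travel [0.002, -0.0004, -0.0003] twist [0.05, -0.05, -0.01] dist 0.002
```

Emit:
apply_moves:
  commands:
    - {"travel": [0,0,0],"twist": [0,0,0],"claw": 0.05}
    - {"travel": [0,0,0],"twist": [0,0,0],"claw": 0.06}
    - {"travel": [0,0,-0.005],"twist": [0,0,0],"claw": 0.06}
    - {"travel": [0,0,-0.02],"twist": [0,0,0],"claw": 0.065}
    - {"travel": [0,0,-0.05],"twist": [0,0,0],"claw": 0.065}
    - {"travel": [0,0,-0.08],"twist": [0,0,0],"claw": 0.065}
    - {"travel": [0,0,-0.11],"twist": [0,0,0],"claw": 0.065}
    - {"travel": [-0.02,-0.005,-0.11],"twist": [0,0,0],"claw": 0.065}
    - {"travel": [-0.05,-0.013,-0.11],"twist": [0,0,0],"claw": 0.065}
    - {"travel": [-0.09,-0.024,-0.11],"twist": [0,0,0],"claw": 0.065}

```text
clock: 6.55
position: [0.5599, 0.2294, 0.2544]
tool_rot: [3.14, -0.001, 1.573]
force: [1.2, -0.9, -0.4]
grip_width: 0.0651
```

```bash
python3 go.py .5042 .0145 .24 90;python3 - <<'E'
from workcell import bot
from h import *
T=wpose(bot); f=bot.grab_frame("wrist"); a=f["frame"]
cv2.imwrite("pics/w5.png",a)
E
```

```text
t 6.55 pos [0.5599 0.2294 0.2544] rot [ 1.7993e+02 -5.0000e-02  9.0100e+01] grip 0.0651 F [ 1.2 -0.9 -0.4]
travel [-0.2149, -0.0561, 0.0141] twist [0.07, -0.05, 0.1] dist 0.223
```

View pics/w5.png

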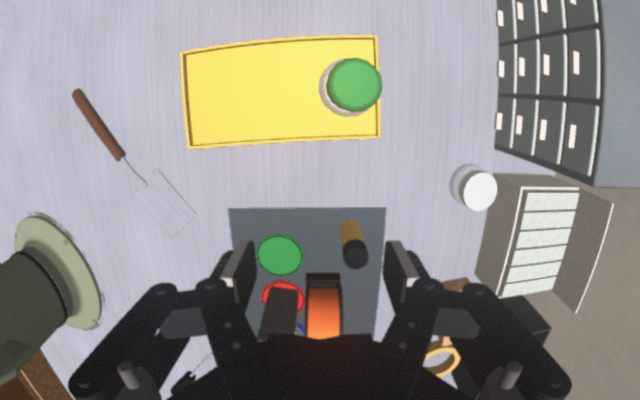

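```bash
python3 - <<'E'
from workcell import bot
from h import *
T=wpose(bot); T[:3,3]=[.5599,.2294,.2544]; f=bot.grab_frame("wrist"); a=f["frame"].astype(int)
m=((a[:,:,1]>a[:,:,2]+40)&(a[:,:,1]>a[:,:,0]+30)).astype(np.uint8)
n,l,s,c=cv2.connectedComponentsWithStats(m)
for i in range(1,n):
    if s[i,4]>300: print(s[i],c[i],whit(f,T,*c[i],.006),whit(f,T,*c[i],.18))
c4=np.array([whit(f,T,u,v,.018) for u,v in [(181,52),(377,35),(380,137),(188,148)]]);print(c4.round(4),c4.mean(0))
E
```

```text
[ 330   47   52   51 2051] [355.10141394  72.01755241] [0.60474591 0.33915136 0.006     ] [0.58478076 0.32388473 0.18      ]
[ 257  228   47   42 1518] [280.2140975  248.62977602] [0.50390529 0.10021296 0.006     ] [0.52901605 0.19175217 0.18      ]
[[0.3849 0.3754 0.018 ]
 [0.6302 0.3857 0.018 ]
 [0.6352 0.2587 0.018 ]
 [0.3887 0.249  0.018 ]] [0.50975426 0.31718852 0.018     ]
```

Emit:
apply_moves:
  commands:
    - {"travel": [-0.04,-0.01,0.005],"twist": [0,0,0],"claw": 0.065}
    - {"travel": [-0.085,-0.022,0.01],"twist": [0,0,0],"claw": 0.065}
    - {"travel": [-0.13,-0.034,0.014],"twist": [0,0,0],"claw": 0.065}
    - {"travel": [-0.17,-0.045,0.014],"twist": [0,0,0],"claw": 0.065}
    - {"travel": [-0.2,-0.053,0.014],"twist": [0,0,0],"claw": 0.065}
    - {"travel": [-0.215,-0.056,0.014],"twist": [0,0,0],"claw": 0.065}
    - {"travel": [-0.215,-0.056,0.014],"twist": [0,0,0],"claw": 0.065}

```text
clock: 7.35
position: [0.5042, 0.0126, 0.2404]
tool_rot: [3.14, -0.0, 1.568]
force: [0.1, 0.8, 0.0]
grip_width: 0.0646
```

```bash
python3 go.py .5042 .0145 .146 90;python3 - <<'E'
from workcell import bot
from h import *
T=wpose(bot); f=bot.grab_frame("wrist"); a=f["frame"].copy()
for p in [(.504,.0145,.182),(.504,-.063,.184)]:
    u=wproj(f,T,p)[0]; print(u); cv2.circle(a,tuple(int(round(x)) for x in u),3,(255,0,255),1)
crop(a,250,110,410,350,2.5,"pics/w6.png")
E
```

```text
t 7.35 pos [0.5042 0.0126 0.2404] rot [ 1.7992e+02 -2.0000e-02  8.9830e+01] grip 0.0646 F [0.1 0.8 0. ]
travel [0.0019, -0.0001, 0.0944] twist [0.08, -0.02, -0.17] dist 0.094
[319.03067047 208.61439506]
[319.30338715 301.53048361]
```

View pics/w6.png

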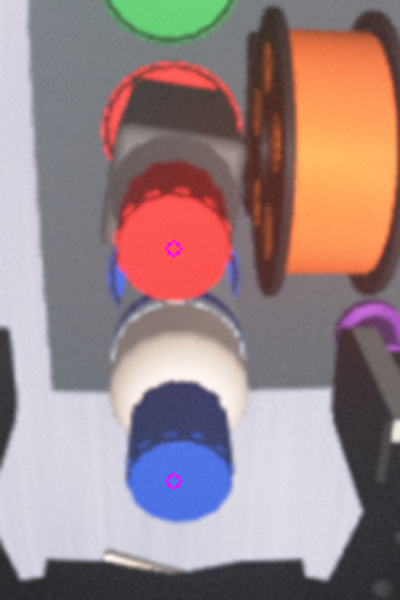

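Emit:
apply_moves:
  commands:
    - {"travel": [0.001,0,0.03],"twist": [0,0,0],"claw": 0.065}
    - {"travel": [0.001,0,0.06],"twist": [0,0,0],"claw": 0.065}
    - {"travel": [0.001,0,0.085],"twist": [0,0,0],"claw": 0.065}
    - {"travel": [0.001,0,0.094],"twist": [0,0,0],"claw": 0.065}
    - {"travel": [0.001,0,0.094],"twist": [0,0,0],"claw": 0.065}
    - {"travel": [0.001,0,0.094],"twist": [0,0,0],"claw": 0.036}
    - {"travel": [0.001,0,0.094],"twist": [0,0,0],"claw": 0.022}
    - {"travel": [0.001,0,0.094],"twist": [0,0,0],"claw": 0.022}
    - {"travel": [0.001,0,0.094],"twist": [0,0,0],"claw": 0.022}
    - {"travel": [0.001,0,0.094],"twist": [0,0,0],"claw": 0.022}
  force: 40

```text
clock: 8.4
position: [0.5047, 0.0155, 0.1465]
tool_rot: [3.14, -0.001, 1.571]
force: [-1.7, 1.5, 8.7]
grip_width: 0.0311
```

```bash
python3 go.py .509 .3175 .206 90
```

```text
t 8.4 pos [0.5047 0.0155 0.1465] rot [ 1.799e+02 -4.000e-02  8.999e+01] grip 0.0311 F [-1.7  1.5  8.7]
travel [0.302, 0.0044, -0.0593] twist [0.1, -0.04, -0.01] dist 0.308
```

Emit:
apply_moves:
  commands:
    - {"travel": [0,0,-0.01],"twist": [0,0,0],"claw": 0.022}
    - {"travel": [0,0,-0.03],"twist": [0,0,0],"claw": 0.022}
    - {"travel": [0,0,-0.05],"twist": [0,0,0],"claw": 0.022}
    - {"travel": [0.01,0,-0.06],"twist": [0,0,0],"claw": 0.022}
    - {"travel": [0.03,0,-0.06],"twist": [0,0,0],"claw": 0.022}
    - {"travel": [0.06,0.001,-0.06],"twist": [0,0,0],"claw": 0.022}
    - {"travel": [0.09,0.002,-0.06],"twist": [0,0,0],"claw": 0.022}
    - {"travel": [0.12,0.003,-0.06],"twist": [0,0,0],"claw": 0.022}
    - {"travel": [0.15,0.004,-0.06],"twist": [0,0,0],"claw": 0.022}
    - {"travel": [0.18,0.004,-0.06],"twist": [0,0,0],"claw": 0.022}

```text
clock: 9.4
position: [0.5077, 0.1975, 0.2056]
tool_rot: [3.141, -0.0, 1.571]
force: [-0.1, -0.4, -2.0]
grip_width: 0.031
```

```bash
python3 go.py .509 .3175 .1455 90
```

```text
t 9.4 pos [0.5077 0.1975 0.2056] rot [ 1.7999e+02 -2.0000e-02  9.0020e+01] grip 0.031 F [-0.1 -0.4 -2. ]
travel [0.12, 0.0013, 0.0602] twist [0.01, -0.02, 0.02] dist 0.134
```

Emit:
apply_moves:
  commands:
    - {"travel": [0.03,0,0],"twist": [0,0,0],"claw": 0.022}
    - {"travel": [0.06,0,0],"twist": [0,0,0],"claw": 0.022}
    - {"travel": [0.09,0.001,0],"twist": [0,0,0],"claw": 0.022}
    - {"travel": [0.11,0.001,0],"twist": [0,0,0],"claw": 0.022}
    - {"travel": [0.12,0.001,0.005],"twist": [0,0,0],"claw": 0.022}
    - {"travel": [0.12,0.001,0.02],"twist": [0,0,0],"claw": 0.022}
    - {"travel": [0.12,0.001,0.038],"twist": [0,0,0],"claw": 0.022}
    - {"travel": [0.12,0.001,0.053],"twist": [0,0,0],"claw": 0.022}
    - {"travel": [0.12,0.001,0.06],"twist": [0,0,0],"claw": 0.022}
    - {"travel": [0.12,0.001,0.061],"twist": [0,0,0],"claw": 0.022}

```text
clock: 10.4
position: [0.5093, 0.3148, 0.1439]
tool_rot: [-3.141, 0.0, 1.57]
force: [-1.1, -0.5, -0.9]
grip_width: 0.0312
```

Emit:
apply_moves:
  commands:
    - {"travel": [0,0,0.001],"twist": [0,0,0],"claw": 0.022}
    - {"travel": [0,0,0.001],"twist": [0,0,0],"claw": 0.022}

```text
clock: 10.6
position: [0.5094, 0.315, 0.1439]
tool_rot: [3.141, -0.0, 1.57]
force: [-1.8, -1.3, 4.6]
grip_width: 0.0309
```

Emit:
apply_moves:
  commands:
    - {"travel": [0,0,0],"twist": [0,0,0],"claw": 0.045}
    - {"travel": [0,0,0],"twist": [0,0,0],"claw": 0.06}
    - {"travel": [0,0,-0.005],"twist": [0,0,0],"claw": 0.06}
    - {"travel": [0,0,-0.02],"twist": [0,0,0],"claw": 0.06}
    - {"travel": [0,0,-0.05],"twist": [0,0,0],"claw": 0.06}
    - {"travel": [0,0,-0.08],"twist": [0,0,0],"claw": 0.06}
    - {"travel": [-0.02,0,-0.1],"twist": [0,0,0],"claw": 0.06}
    - {"travel": [-0.06,-0.001,-0.1],"twist": [0,0,0],"claw": 0.06}
    - {"travel": [-0.105,-0.001,-0.1],"twist": [0,0,0],"claw": 0.06}
    - {"travel": [-0.15,-0.002,-0.1],"twist": [0,0,0],"claw": 0.06}

```text
clock: 11.6
position: [0.5071, 0.1638, 0.2447]
tool_rot: [3.14, -0.001, 1.571]
force: [1.0, -0.4, -0.1]
grip_width: 0.0597
```

```bash
python3 go.py .5042 -.063 .243 90
```

```text
t 11.6 pos [0.5071 0.1638 0.2447] rot [ 1.7992e+02 -4.0000e-02  9.0020e+01] grip 0.0597 F [ 1.  -0.4 -0.1]
travel [-0.2268, -0.0029, 0.0015] twist [0.08, -0.04, 0.02] dist 0.227
```

Emit:
apply_moves:
  commands:
    - {"travel": [-0.04,-0.001,0],"twist": [0,0,0],"claw": 0.06}
    - {"travel": [-0.085,-0.001,0],"twist": [0,0,0],"claw": 0.06}
    - {"travel": [-0.13,-0.002,0],"twist": [0,0,0],"claw": 0.06}
    - {"travel": [-0.17,-0.002,0],"twist": [0,0,0],"claw": 0.06}
    - {"travel": [-0.205,-0.003,0],"twist": [0,0,0],"claw": 0.06}
    - {"travel": [-0.226,-0.003,0],"twist": [0,0,0],"claw": 0.06}
    - {"travel": [-0.226,-0.003,0],"twist": [0,0,0],"claw": 0.06}
    - {"travel": [-0.226,-0.003,0],"twist": [0,0,0],"claw": 0.06}

```text
clock: 12.4
position: [0.5042, -0.0608, 0.2441]
tool_rot: [3.141, -0.0, 1.57]
force: [-0.1, 0.1, -0.5]
grip_width: 0.0605
```

```bash
python3 go.py .5042 -.063 .147 90;python3 - <<'E'
from workcell import bot
from h import *
T=wpose(bot); f=bot.grab_frame("wrist"); a=f["frame"].copy()
for p in [(.504,-.063,.184),(.504,.015,.006),(.504,.093,.006)]:
    u=wproj(f,T,p)[0]; print(u); cv2.circle(a,tuple(int(round(x)) for x in u),3,(255,0,255),1)
crop(a,230,10,430,350,1.75,"pics/w7.png")
cv2.imwrite("pics/sc7.png",bot.grab_frame("scene")["frame"])
E
```

```text
t 12.4 pos [ 0.5042 -0.0608  0.2441] rot [ 1.7995e+02 -2.0000e-02  8.9940e+01] grip 0.0605 F [-0.1  0.1 -0.5]
travel [-0.0022, -0.0001, 0.0971] twist [0.05, -0.02, -0.06] dist 0.097
[319.03716198 213.30625356]
[318.98378408  99.04850418]
[318.95499082  36.23511979]
```

View pics/w7.png

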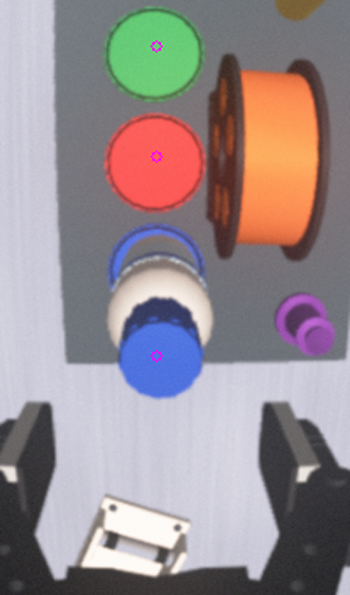

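View pics/sc7.png

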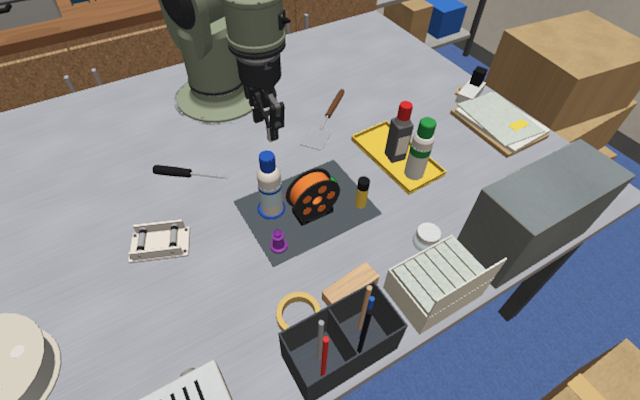

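```bash
python3 - <<'E'
from workcell import bot
from h import *
T=wpose(bot); f=bot.grab_frame("wrist")
print(T[:3,3])
for u,v,z in [(154,54,.006),(155,163,.006),(156,270,.006),(161,357,.184)]:
    print(whit(f,T,230+u/1.75,10+v/1.75,z))
E
```

```text
[ 0.50422377 -0.05981361  0.24377186]
[0.50249307 0.08805964 0.006     ]
[0.50328697 0.01100369 0.006     ]
[ 0.50408578 -0.06495776  0.006     ]
[ 0.50606459 -0.06237112  0.184     ]
```

Emit:
apply_moves:
  commands:
    - {"travel": [-0.002,0.001,0.03],"twist": [0,0,0],"claw": 0.06}
    - {"travel": [-0.002,0.001,0.06],"twist": [0,0,0],"claw": 0.06}
    - {"travel": [-0.002,0.001,0.085],"twist": [0,0,0],"claw": 0.06}
    - {"travel": [-0.002,0.001,0.096],"twist": [0,0,0],"claw": 0.06}
    - {"travel": [-0.002,0.001,0.096],"twist": [0,0,0],"claw": 0.06}
    - {"travel": [-0.002,0.001,0.096],"twist": [0,0,0],"claw": 0.038}
    - {"travel": [-0.002,0.001,0.096],"twist": [0,0,0],"claw": 0.024}
    - {"travel": [-0.002,0.001,0.096],"twist": [0,0,0],"claw": 0.024}
    - {"travel": [-0.002,0.001,0.096],"twist": [0,0,0],"claw": 0.024}
    - {"travel": [-0.002,0.001,0.096],"twist": [0,0,0],"claw": 0.024}
  force: 40

```text
clock: 13.55
position: [0.5058, -0.0626, 0.1486]
tool_rot: [3.139, -0.0, 1.571]
force: [-0.5, 0.2, 6.0]
grip_width: 0.0336
```

```bash
python3 go.py .4345 .3115 .206 90
```

```text
t 13.55 pos [ 0.5058 -0.0626  0.1486] rot [ 1.7988e+02 -2.0000e-02  9.0000e+01] grip 0.0336 F [-0.5  0.2  6. ]
travel [0.3741, -0.0712, -0.0575] twist [0.12, -0.02, -0.0] dist 0.385
```

Emit:
apply_moves:
  commands:
    - {"travel": [0,0,-0.01],"twist": [0,0,0],"claw": 0.024}
    - {"travel": [0,0,-0.03],"twist": [0,0,0],"claw": 0.024}
    - {"travel": [0,0,-0.05],"twist": [0,0,0],"claw": 0.024}
    - {"travel": [0.01,-0.002,-0.06],"twist": [0,0,0],"claw": 0.024}
    - {"travel": [0.03,-0.006,-0.06],"twist": [0,0,0],"claw": 0.024}
    - {"travel": [0.06,-0.011,-0.06],"twist": [0,0,0],"claw": 0.024}
    - {"travel": [0.09,-0.017,-0.06],"twist": [0,0,0],"claw": 0.024}
    - {"travel": [0.12,-0.023,-0.06],"twist": [0,0,0],"claw": 0.024}
    - {"travel": [0.15,-0.029,-0.06],"twist": [0,0,0],"claw": 0.024}
    - {"travel": [0.18,-0.034,-0.06],"twist": [0,0,0],"claw": 0.024}

```text
clock: 14.55
position: [0.4707, 0.1185, 0.2084]
tool_rot: [3.141, -0.001, 1.57]
force: [0.9, -0.5, -2.9]
grip_width: 0.0328
```

```bash
python3 go.py .4345 .3115 .206 90
```

```text
t 14.55 pos [0.4707 0.1185 0.2084] rot [ 1.7995e+02 -3.0000e-02  8.9980e+01] grip 0.0328 F [ 0.9 -0.5 -2.9]
travel [0.193, -0.0363, 0.0025] twist [0.05, -0.03, -0.02] dist 0.196
```

Emit:
apply_moves:
  commands:
    - {"travel": [0.03,-0.006,0],"twist": [0,0,0],"claw": 0.024}
    - {"travel": [0.06,-0.011,0],"twist": [0,0,0],"claw": 0.024}
    - {"travel": [0.09,-0.017,0],"twist": [0,0,0],"claw": 0.024}
    - {"travel": [0.12,-0.023,0],"twist": [0,0,0],"claw": 0.024}
    - {"travel": [0.15,-0.029,0],"twist": [0,0,0],"claw": 0.024}
    - {"travel": [0.175,-0.033,0],"twist": [0,0,0],"claw": 0.024}
    - {"travel": [0.19,-0.036,0],"twist": [0,0,0],"claw": 0.024}
    - {"travel": [0.193,-0.036,0.005],"twist": [0,0,0],"claw": 0.024}
    - {"travel": [0.193,-0.036,0.02],"twist": [0,0,0],"claw": 0.024}
    - {"travel": [0.193,-0.036,0.035],"twist": [0,0,0],"claw": 0.024}

```text
clock: 15.55
position: [0.4356, 0.3093, 0.1722]
tool_rot: [3.141, -0.0, 1.57]
force: [0.3, 0.2, -2.6]
grip_width: 0.033
```

```bash
python3 go.py .4345 .3115 .1475 90
```

```text
t 15.55 pos [0.4356 0.3093 0.1722] rot [179.96  -0.    89.93] grip 0.033 F [ 0.3  0.2 -2.6]
travel [0.0022, -0.0011, 0.0247] twist [0.04, -0.0, -0.07] dist 0.025
```

Emit:
apply_moves:
  commands:
    - {"travel": [0.001,0,0.012],"twist": [0,0,0],"claw": 0.024}
    - {"travel": [0.001,0,0.021],"twist": [0,0,0],"claw": 0.024}
    - {"travel": [0.001,0,0.024],"twist": [0,0,0],"claw": 0.024}
    - {"travel": [0.001,0,0.0255],"twist": [0,0,0],"claw": 0.024}
    - {"travel": [0.001,0,0.0265],"twist": [0,0,0],"claw": 0.024}
    - {"travel": [0.001,0,0.0265],"twist": [0,0,0],"claw": 0.024}

```text
clock: 16.15
position: [0.4355, 0.3114, 0.1467]
tool_rot: [3.141, -0.001, 1.57]
force: [-1.8, -1.1, 4.2]
grip_width: 0.0327
```

Emit:
apply_moves:
  commands:
    - {"travel": [0,0,0],"twist": [0,0,0],"claw": 0.047}
    - {"travel": [0,0,0],"twist": [0,0,0],"claw": 0.06}
    - {"travel": [0,0,-0.005],"twist": [0,0,0],"claw": 0.06}
    - {"travel": [0,0,-0.02],"twist": [0,0,0],"claw": 0.06}
    - {"travel": [0,0,-0.05],"twist": [0,0,0],"claw": 0.06}
    - {"travel": [0,0,-0.09],"twist": [0,0,0],"claw": 0.06}
    - {"travel": [-0.02,0.008,-0.12],"twist": [0,0,0],"claw": 0.07}
    - {"travel": [-0.06,0.026,-0.12],"twist": [0,0,0],"claw": 0.08}
    - {"travel": [-0.1,0.043,-0.12],"twist": [0,0,0],"claw": 0.08}
    - {"travel": [-0.14,0.06,-0.12],"twist": [0,0,0],"claw": 0.08}

```text
clock: 17.15
position: [0.4955, 0.1699, 0.2666]
tool_rot: [3.141, -0.001, 1.571]
force: [-0.2, 0.8, -1.2]
grip_width: 0.0797
```

```bash
python3 go.py .565 .0135 .265 90
python3 - <<'E'
from workcell import bot
from h import *
crop(bot.grab_frame("scene")["frame"],230,90,450,270,3.5,"pics/sc8.png")
E
```

```text
t 17.15 pos [0.4955 0.1699 0.2666] rot [ 1.7995e+02 -4.0000e-02  9.0020e+01] grip 0.0797 F [-0.2  0.8 -1.2]
travel [-0.1564, 0.0694, 0.0015] twist [0.05, -0.04, 0.02] dist 0.171
```

View pics/sc8.png

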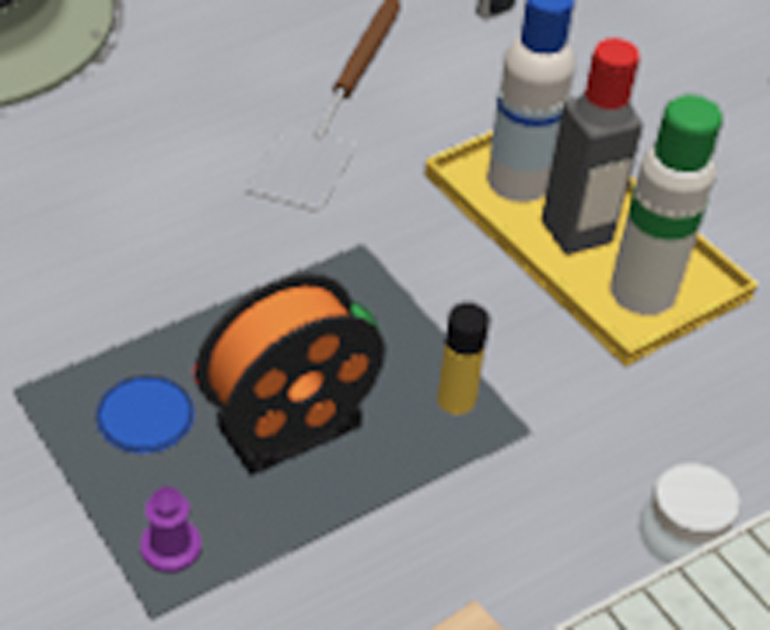

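Emit:
apply_moves:
  commands:
    - {"travel": [-0.035,0.015,0],"twist": [0,0,0],"claw": 0.08}
    - {"travel": [-0.075,0.033,0],"twist": [0,0,0],"claw": 0.08}
    - {"travel": [-0.11,0.049,0],"twist": [0,0,0],"claw": 0.08}
    - {"travel": [-0.14,0.062,0],"twist": [0,0,0],"claw": 0.08}
    - {"travel": [-0.156,0.069,0],"twist": [0,0,0],"claw": 0.08}
    - {"travel": [-0.156,0.069,0],"twist": [0,0,0],"claw": 0.08}
    - {"travel": [-0.156,0.069,0],"twist": [0,0,0],"claw": 0.08}
    - {"travel": [-0.156,0.069,0],"twist": [0,0,0],"claw": 0.08}

```text
clock: 18.0
position: [0.5638, 0.0164, 0.2659]
tool_rot: [-3.141, -0.0, 1.572]
force: [-1.0, -0.2, -0.4]
grip_width: 0.08
```

```bash
python3 go.py .565 .0135 .10 90
python3 - <<'E'
from workcell import bot
from h import *
T=wpose(bot); f=bot.grab_frame("wrist"); a=f["frame"].copy()
for p in [(.565,.0135,.134),(.542,.0135,.134),(.588,.0135,.134),(.504,.015,.006)]:
    u=wproj(f,T,p)[0]; print(u); cv2.circle(a,tuple(int(round(x)) for x in u),2,(255,0,255),1)
crop(a,220,60,420,350,2,"pics/w9.png")
E
```

```text
t 18.0 pos [0.5638 0.0164 0.2659] rot [-1.7999e+02 -2.0000e-02  9.0060e+01] grip 0.08 F [-1.  -0.2 -0.4]
travel [-0.0029, 0.0012, 0.1659] twist [-0.01, -0.02, 0.06] dist 0.166
[320.68455762 185.8413825 ]
[295.63772156 185.81480434]
[345.71171493 185.90122066]
[274.21129334 158.16405655]
```

View pics/w9.png

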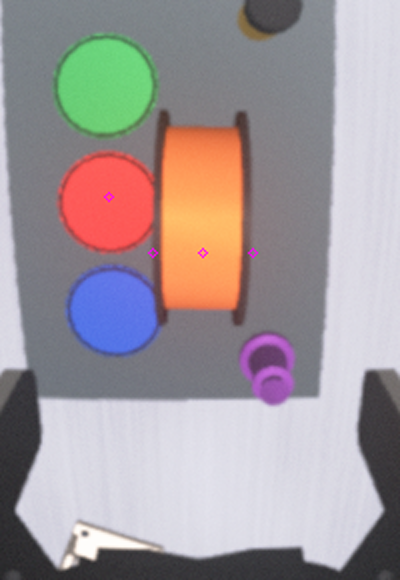

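```bash
python3 - <<'E'
from workcell import bot
from h import *
from scipy.optimize import minimize_scalar
T=wpose(bot); f=bot.grab_frame("wrist"); print(T[:3,3])
t=np.linspace(0,2*np.pi,400)
for yc in (.006,.010,.0135,.017):
    p=np.stack([np.full(400,.588),yc+.06*np.cos(t),.074+.06*np.sin(t)],1)
    v=wproj(f,T,p)[:,1]; print(yc,(v.min()-60)*2,(v.max()-60)*2)
# coasters: crop px
for u,v in [(106,86),(110,202),(115,311)]: print(whit(f,T,220+u/2,60+v/2,.006))
F={n:bot.grab_frame(n) for n in("scene","side")}
print(hit(F["scene"],230+145/3.5,90+413/3.5,.006))
cv2.imwrite("pics/sd9.png",F["side"]["frame"][150:330,240:420])
crop(F["side"]["frame"],240,150,420,330,3.3,"pics/sd9.png")
E
```

```text
[0.5638227 0.0164287 0.265914 ]
0.006 126.7079272375947 343.6336067285228
0.01 119.41167698957364 336.95982007616584
0.0135 113.00833806123293 331.07509737550816
0.017 106.58013722680533 325.15379562546906
[0.50408451 0.0879117  0.006     ]
[0.50496986 0.01119587 0.006     ]
[ 0.50544616 -0.06623835  0.006     ]
[ 0.50534561 -0.06666134  0.006     ]
```

View pics/sd9.png

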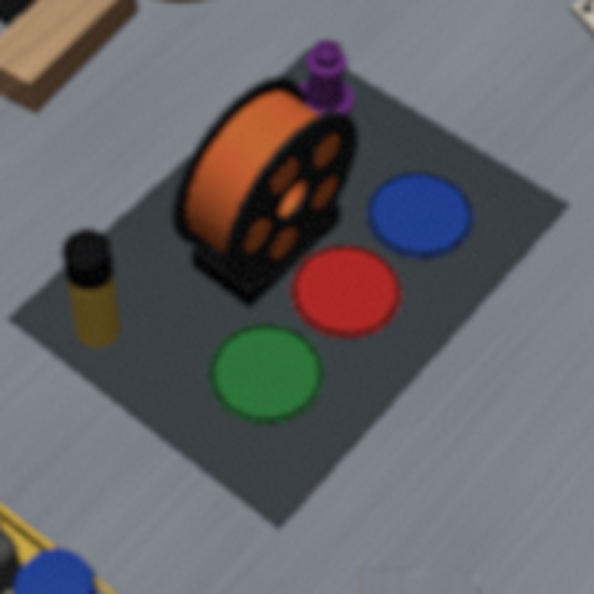

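```bash
python3 - <<'E'
from workcell import bot
from h import *
f=bot.grab_frame("side"); a=f["frame"].astype(int)
for n,i in(("b",0),("g",1),("r",2)):
    o=[j for j in range(3) if j!=i]
    m=((a[:,:,i]>a[:,:,o[0]]+35)&(a[:,:,i]>a[:,:,o[1]]+35)); m[:200]&=True
    m[:,:290]=0; m[:180]=0; m[300:]=0
    k,l,s,c=cv2.connectedComponentsWithStats(m.astype(np.uint8))
    for q in range(1,k):
        if s[q,4]>100: print(n,s[q],c[q].round(1),hit(f,*c[q],.006).round(4))
E
```

```text
b [352 203  31  25 616] [366.8 214.9] [ 0.5018 -0.065   0.006 ]
g [305 249  32  28 695] [320.3 262.7] [0.5007 0.0901 0.006 ]
r [297 180  40  45 822] [312.5 198.3] [ 0.6204 -0.0237  0.006 ]
r [328 224  34  29 745] [344.4 238.1] [0.501 0.013 0.006]
```

Emit:
apply_moves:
  commands:
    - {"travel": [-0.002,0.001,0.03],"twist": [0,0,0],"claw": 0.08}
    - {"travel": [-0.002,0.001,0.065],"twist": [0,0,0],"claw": 0.08}
    - {"travel": [-0.002,0.001,0.1],"twist": [0,0,0],"claw": 0.08}
    - {"travel": [-0.002,0.001,0.13],"twist": [0,0,0],"claw": 0.08}
    - {"travel": [-0.002,0.001,0.155],"twist": [0,0,0],"claw": 0.08}
    - {"travel": [-0.002,0.001,0.167],"twist": [0,0,0],"claw": 0.08}
    - {"travel": [-0.002,0.001,0.167],"twist": [0,0,0],"claw": 0.08}

```text
clock: 18.95
position: [0.5644, 0.0133, 0.0978]
tool_rot: [-3.14, 0.0, 1.571]
force: [0.6, -0.3, 0.7]
grip_width: 0.0801
```

Emit:
apply_moves:
  commands:
    - {"travel": [0,0,0],"twist": [0,0,0],"claw": 0.06}
    - {"travel": [0,0,0],"twist": [0,0,0],"claw": 0.05}
    - {"travel": [0,0,0],"twist": [0,0,0],"claw": 0.036}
    - {"travel": [0,0,0],"twist": [0,0,0],"claw": 0.036}
    - {"travel": [0,0,0],"twist": [0,0,0],"claw": 0.036}
    - {"travel": [0,0,0],"twist": [0,0,0],"claw": 0.036}
  force: 60

```text
clock: 19.55
position: [0.5661, 0.0134, 0.1001]
tool_rot: [3.139, -0.0, 1.571]
force: [0.6, -0.9, 7.8]
grip_width: 0.0452
```

```bash
python3 go.py .565 .0145 .16 90
python3 - <<'E'
from workcell import bot
from h import *
crop(bot.grab_frame("scene")["frame"],230,120,400,270,4,"pics/sc10.png")
E
```

```text
t 19.55 pos [0.5661 0.0134 0.1001] rot [ 1.7985e+02 -3.0000e-02  8.9990e+01] grip 0.0452 F [ 0.6 -0.9  7.8]
travel [0.0011, -0.0009, -0.0599] twist [0.15, -0.03, -0.01] dist 0.06
```

View pics/sc10.png

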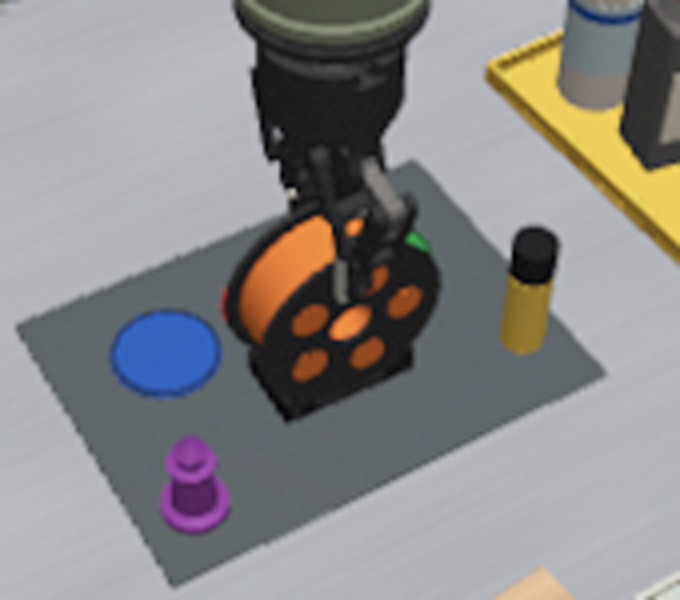

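Emit:
apply_moves:
  commands:
    - {"travel": [0,0,-0.01],"twist": [0,0,0],"claw": 0.036}
    - {"travel": [0,0,-0.025],"twist": [0,0,0],"claw": 0.036}
    - {"travel": [0,0,-0.045],"twist": [0,0,0],"claw": 0.036}
    - {"travel": [0,0,-0.065],"twist": [0,0,0],"claw": 0.036}
    - {"travel": [0,0,-0.085],"twist": [0,0,0],"claw": 0.036}
    - {"travel": [0,0,-0.1],"twist": [0,0,0],"claw": 0.036}
    - {"travel": [0,0,-0.105],"twist": [0,0,0],"claw": 0.036}
    - {"travel": [0,0,-0.105],"twist": [0,0,0],"claw": 0.036}

```text
clock: 20.4
position: [0.5652, 0.0134, 0.2048]
tool_rot: [3.14, -0.0, 1.571]
force: [-0.1, 0.5, -3.4]
grip_width: 0.0449
```

```bash
python3 go.py .472 -.335 .205 68.5
python3 - <<'E'
from workcell import bot
from h import *
crop(bot.grab_frame("scene")["frame"],230,120,400,270,4,"pics/sc11.png")
E
```

```text
t 20.4 pos [0.5652 0.0134 0.2048] rot [ 1.7992e+02 -3.0000e-02  8.9990e+01] grip 0.0449 F [-0.1  0.5 -3.4]
travel [-0.3484, -0.0932, -0.0004] twist [0.07, -0.04, 21.49] dist 0.361
```

View pics/sc11.png

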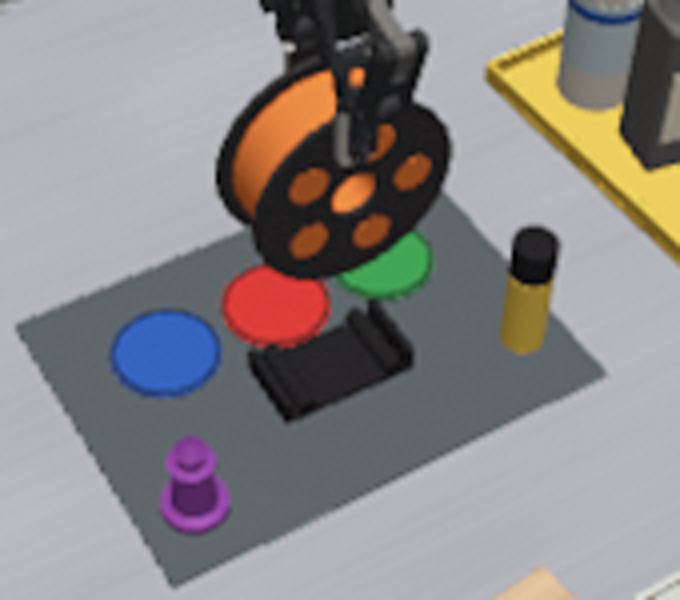

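Spool lifted cleanly; foot and lighthouse undisturbed. Carry to above the stand.

Emit:
apply_moves:
  commands:
    - {"travel": [-0.01,-0.003,0],"twist": [0,0,0],"claw": 0.036}
    - {"travel": [-0.03,-0.008,0],"twist": [0,0,1],"claw": 0.036}
    - {"travel": [-0.06,-0.016,0],"twist": [0,0,3],"claw": 0.036}
    - {"travel": [-0.09,-0.024,0],"twist": [0,0,5],"claw": 0.036}
    - {"travel": [-0.12,-0.032,0],"twist": [0,0,7],"claw": 0.036}
    - {"travel": [-0.15,-0.04,0],"twist": [0,0,9],"claw": 0.036}
    - {"travel": [-0.18,-0.048,0],"twist": [0,0,11],"claw": 0.036}
    - {"travel": [-0.21,-0.056,0],"twist": [0,0,13],"claw": 0.036}
    - {"travel": [-0.24,-0.064,0],"twist": [0,0,15],"claw": 0.036}
    - {"travel": [-0.27,-0.072,0],"twist": [0,0,17],"claw": 0.036}

```text
clock: 21.45
position: [0.4911, -0.2594, 0.2035]
tool_rot: [-3.141, 0.0, 1.27]
force: [-0.2, -0.6, -3.3]
grip_width: 0.0451
```

```bash
python3 go.py .472 -.335 .205 68.5
```

```text
t 21.45 pos [ 0.4911 -0.2594  0.2035] rot [-1.7995e+02  3.0000e-02  7.2770e+01] grip 0.0451 F [-0.2 -0.6 -3.3]
travel [-0.0779, 0.0042, -0.0015] twist [-0.05, 0.03, 4.27] dist 0.078
```

Emit:
apply_moves:
  commands:
    - {"travel": [-0.025,0.001,0],"twist": [0,0,1.5],"claw": 0.036}
    - {"travel": [-0.05,0.002,0],"twist": [0,0,3],"claw": 0.036}
    - {"travel": [-0.07,0.004,0],"twist": [0,0,4.4],"claw": 0.036}
    - {"travel": [-0.077,0.004,0],"twist": [0,0,4.4],"claw": 0.036}
    - {"travel": [-0.077,0.004,0],"twist": [0,0,4.4],"claw": 0.036}
    - {"travel": [-0.077,0.004,0],"twist": [0,0,4.4],"claw": 0.036}
    - {"travel": [-0.077,0.004,0],"twist": [0,0,4.4],"claw": 0.036}

```text
clock: 22.15
position: [0.4745, -0.3307, 0.2037]
tool_rot: [-3.141, -0.0, 1.198]
force: [-0.5, -0.4, -3.3]
grip_width: 0.0453
```

```bash
python3 go.py .472 -.335 .108 68.5
python3 - <<'E'
from workcell import bot
from h import *
for n,b in(("scene",(90,130,230,290)),("side",(380,60,520,210)),("wrist",(220,60,420,350))):
    crop(bot.grab_frame(n)["frame"],*b,{"wrist":2}.get(n,4),f"pics/{n}12.png")
E
```

```text
t 22.15 pos [ 0.4745 -0.3307  0.2037] rot [-1.7998e+02 -3.0000e-02  6.8660e+01] grip 0.0453 F [-0.5 -0.4 -3.3]
travel [-0.005, -0.0007, 0.0957] twist [-0.02, -0.03, 0.16] dist 0.096
```

View pics/scene12.png

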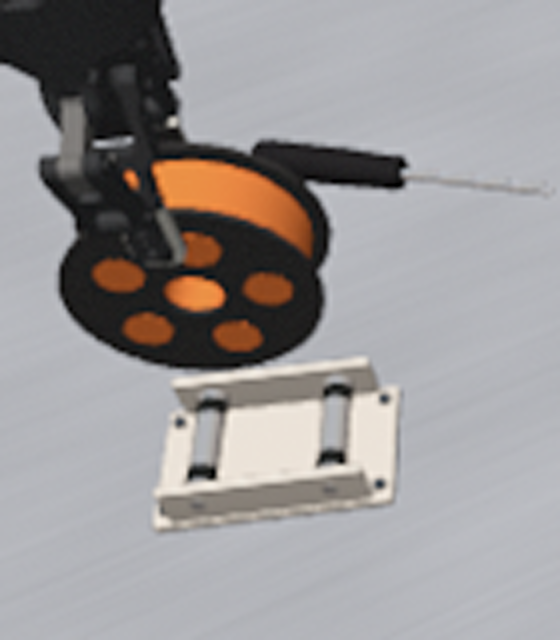

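View pics/side12.png

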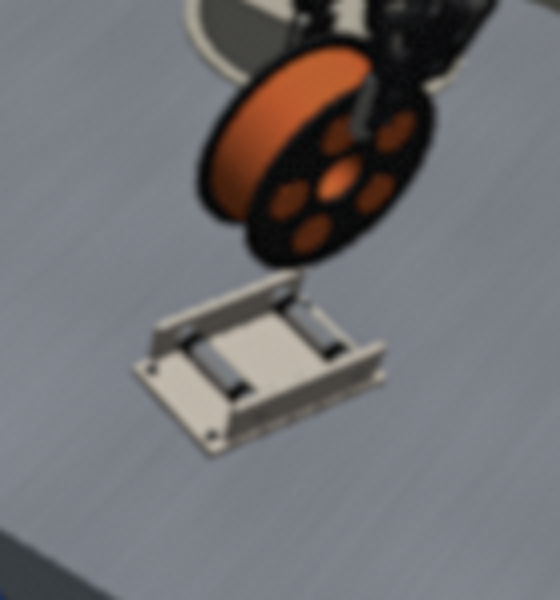

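View pics/wrist12.png

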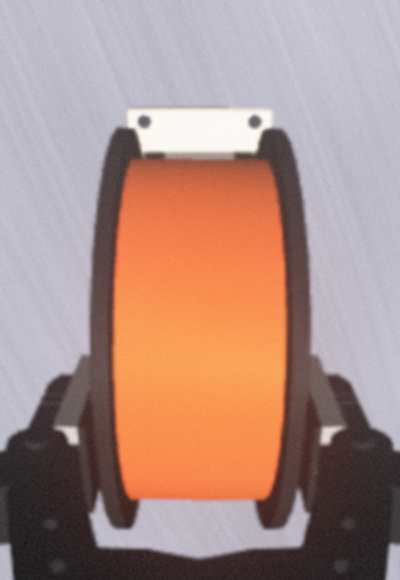

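```bash
python3 - <<'E'
from workcell import bot
from h import *
T=wpose(bot); f=bot.grab_frame("wrist"); print(T[:3,3])
a=whit(f,T,220+128.5/2,60+109/2,.008);b=whit(f,T,220+273/2,60+108/2,.008)
print(a,b,np.linalg.norm(a-b)); m=(a+b)/2; d=b-a; d/=np.linalg.norm(d); print(np.degrees(np.arctan2(d[1],d[0])))
n=np.array([d[1],-d[0],0]); print(m+n*.065, m-n*.065)
E
```

```text
[ 0.47459761 -0.33083202  0.20381842]
[ 0.46122908 -0.26194172  0.008     ] [ 0.53425609 -0.2897939   0.008     ] 0.07815808620249222
-20.87662736661684
[ 0.47457939 -0.33660056  0.008     ] [ 0.52090578 -0.21513507  0.008     ]
```

Emit:
apply_moves:
  commands:
    - {"travel": [-0.003,0,0.01],"twist": [0,0,0],"claw": 0.036}
    - {"travel": [-0.005,0.0005,0.025],"twist": [0,0,0],"claw": 0.036}
    - {"travel": [-0.005,0.0005,0.045],"twist": [0,0,0],"claw": 0.036}
    - {"travel": [-0.005,0.0005,0.06],"twist": [0,0,0],"claw": 0.036}
    - {"travel": [-0.005,0.0005,0.07],"twist": [0,0,0],"claw": 0.036}
    - {"travel": [-0.005,0.0005,0.08],"twist": [0,0,0],"claw": 0.036}
    - {"travel": [-0.005,0.0005,0.087],"twist": [0,0,0],"claw": 0.036}
    - {"travel": [-0.005,0.0005,0.09],"twist": [0,0,0],"claw": 0.036}
    - {"travel": [-0.005,0.0005,0.091],"twist": [0,0,0],"claw": 0.036}
    - {"travel": [-0.005,0.0005,0.091],"twist": [0,0,0],"claw": 0.036}

```text
clock: 23.35
position: [0.4731, -0.3365, 0.1131]
tool_rot: [3.141, 0.0, 1.197]
force: [-0.1, 0.3, -3.5]
grip_width: 0.045
```

```bash
python3 go.py .472 -.335 .108 68.5
python3 - <<'E'
from workcell import bot
from h import *
for n,b in(("scene",(90,160,230,290)),("side",(380,80,520,210))):
    crop(bot.grab_frame(n)["frame"],*b,4,f"pics/{n}13.png")
E
```

```text
t 23.35 pos [ 0.4731 -0.3365  0.1131] rot [179.97   0.    68.59] grip 0.045 F [-0.1  0.3 -3.5]
travel [0.0009, -0.0016, 0.0051] twist [0.03, 0.0, 0.09] dist 0.005
```

View pics/scene13.png

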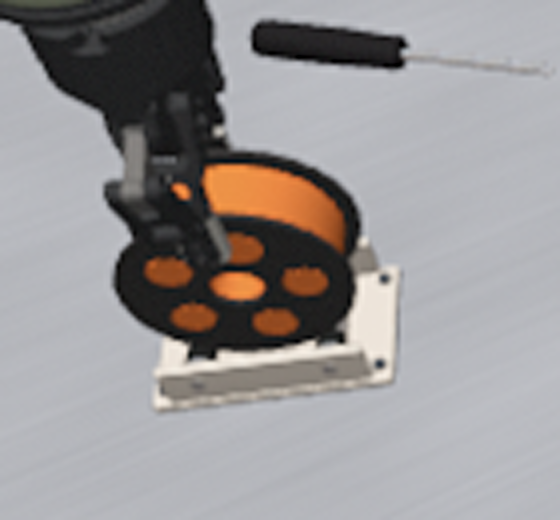

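View pics/side13.png

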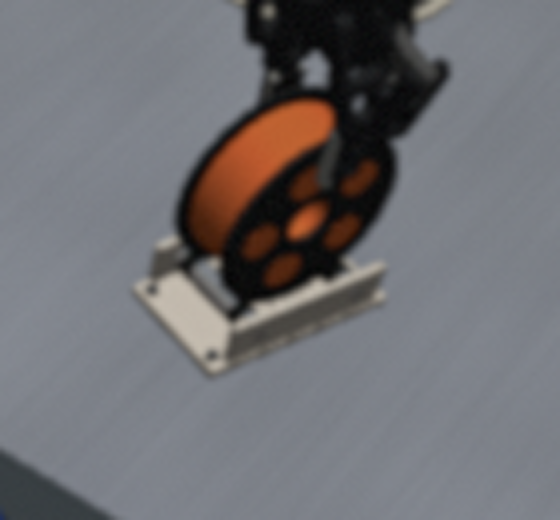

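```bash
python3 - <<'E'
from h import *
import pickle
F=pickle.load(open("F.pkl","rb"))
f=F["scene"]; g=F["side"]
c=np.array([.473,-.3365]); yx=np.radians(-21.4); ex=np.array([np.cos(yx),np.sin(yx)]); ey=np.array([-ex[1],ex[0]])
def P(fr,x,y,z,x0,y0): 
    p=np.r_[c+ex*x+ey*y,z]; u=proj(fr,p)[0]; return ((u-[x0,y0])*4).round(1)
print("hub scene",P(f,.0225,0,.087,90,160),"side",P(g,-.0225,0,.087,380,80),"(other side)",P(g,.0225,0,.087,380,80))
for s in(-1,1): print("axle ends scene",P(f,.038,.035*s,.024,90,160), "base corner",P(f,.04,.065*s,0,90,160),"top",P(f,.04,.065*s,.008,90,160))
print("side base near corners",P(g,-.04,.065,.008,380,80),P(g,.04,.065,.008,380,80),P(g,-.04,-.065,.008,380,80))
E
```

```text
hub scene [230.  284.9] side [312.3 212.7] (other side) [262.6 164.6]
axle ends scene [195.7 383. ] base corner [153.1 416.3] top [148.2 408.7]
axle ends scene [327.1 366.9] base corner [392.4 386.5] top [389.2 378.9]
side base near corners [210.4 368.2] [130.2 280.5] [386.4 292. ]
```

Emit:
apply_moves:
  commands:
    - {"travel": [-0.002,0,0],"twist": [0,0,0],"claw": 0.036}
    - {"travel": [-0.0035,0,0],"twist": [0,0,0],"claw": 0.036}
    - {"travel": [-0.0035,0,0.001],"twist": [0,0,0],"claw": 0.036}
    - {"travel": [-0.0035,0,0.002],"twist": [0,0,0],"claw": 0.036}
    - {"travel": [-0.0035,0,0.003],"twist": [0,0,0],"claw": 0.036}

```text
clock: 23.95
position: [0.4725, -0.3387, 0.111]
tool_rot: [3.141, -0.002, 1.198]
force: [-5.3, 13.0, 39.2]
grip_width: 0.0454
```

Emit:
apply_moves:
  commands:
    - {"travel": [0,0,0.001],"twist": [0,0,0],"claw": 0.036}

```text
clock: 24.05
position: [0.4725, -0.3388, 0.1108]
tool_rot: [3.14, -0.003, 1.197]
force: [-8.2, 16.2, 54.3]
grip_width: 0.045
```

Emit:
apply_moves:
  commands:
    - {"travel": [0,0,0.001],"twist": [0,0,0],"claw": 0.036}

```text
clock: 24.15
position: [0.4727, -0.3392, 0.1105]
tool_rot: [3.139, -0.002, 1.197]
force: [-10.1, 17.1, 68.0]
grip_width: 0.045
```

Emit:
apply_moves:
  commands:
    - {"travel": [0,0,-0.002],"twist": [0,0,0],"claw": 0.036}
    - {"travel": [0,0,-0.0035],"twist": [0,0,0],"claw": 0.036}

```text
clock: 24.35
position: [0.4723, -0.339, 0.1121]
tool_rot: [3.141, -0.001, 1.198]
force: [1.4, 2.3, -0.8]
grip_width: 0.045
```

```bash
python3 go.py .472 -.335 .108 68.5
python3 - <<'E'
from workcell import bot
from h import *
for n,b in(("scene",(90,160,230,290)),("side",(380,80,520,210))):
    crop(bot.grab_frame(n)["frame"],*b,4,f"pics/{n}14.png")
E
```

```text
t 24.35 pos [ 0.4723 -0.339   0.1121] rot [ 1.7994e+02 -8.0000e-02  6.8620e+01] grip 0.045 F [ 1.4  2.3 -0.8]
travel [0.0036, -0.0018, 0.0041] twist [0.06, -0.08, 0.12] dist 0.006
```

View pics/scene14.png

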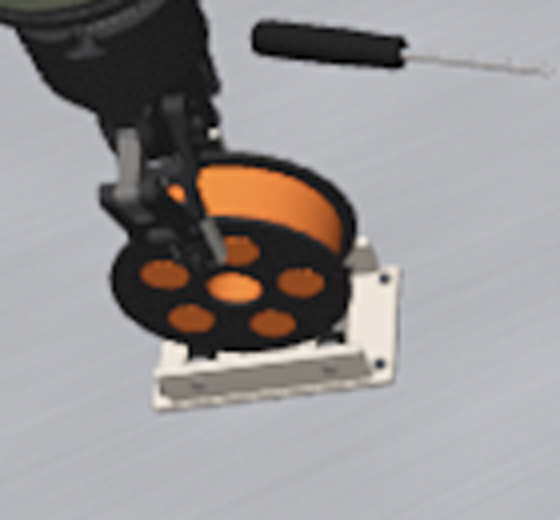

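View pics/side14.png

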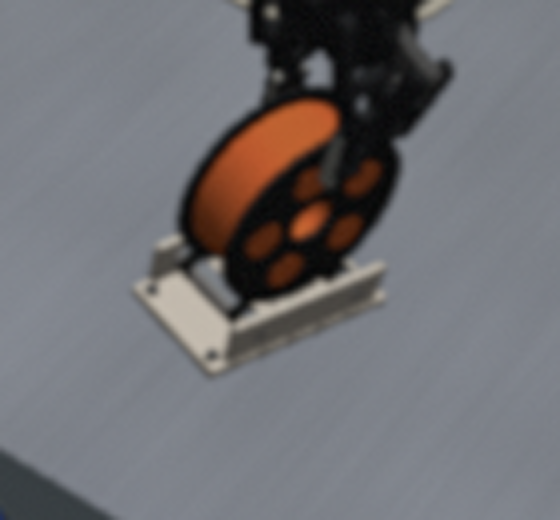

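Emit:
apply_moves:
  commands:
    - {"travel": [0.002,0,0],"twist": [0,0,0],"claw": 0.036}
    - {"travel": [0.002,0,0],"twist": [0,0,0],"claw": 0.036}

```text
clock: 24.65
position: [0.4726, -0.3381, 0.1116]
tool_rot: [3.141, 0.001, 1.197]
force: [0.8, 0.6, 4.8]
grip_width: 0.0453
```

Emit:
apply_moves:
  commands:
    - {"travel": [0,0,0.0005],"twist": [0,0,0],"claw": 0.036}
    - {"travel": [0,0,0.0005],"twist": [0,0,0],"claw": 0.036}

```text
clock: 24.85
position: [0.4727, -0.3383, 0.1114]
tool_rot: [3.14, 0.0, 1.197]
force: [-0.5, 2.8, 12.9]
grip_width: 0.0455
```

Emit:
apply_moves:
  commands:
    - {"travel": [0,0,0],"twist": [0,0,0],"claw": 0.046}
    - {"travel": [0,0,0],"twist": [0,0,0],"claw": 0.05}
    - {"travel": [0,0,0],"twist": [0,0,0],"claw": 0.056}
    - {"travel": [0,0,0],"twist": [0,0,0],"claw": 0.065}
    - {"travel": [0,0,0],"twist": [0,0,0],"claw": 0.08}
    - {"travel": [0,0,0],"twist": [0,0,0],"claw": 0.08}

```text
clock: 25.45
position: [0.4723, -0.3378, 0.1108]
tool_rot: [-3.141, 0.0, 1.197]
force: [-0.3, -1.0, 0.9]
grip_width: 0.08
```

```bash
python3 - <<'E'
from workcell import bot
from h import *
for n,b in(("scene",(90,160,230,290)),("side",(380,80,520,210))):
    crop(bot.grab_frame(n)["frame"],*b,4,f"pics/{n}15.png")
E
```

```text
(no output)
```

View pics/scene15.png

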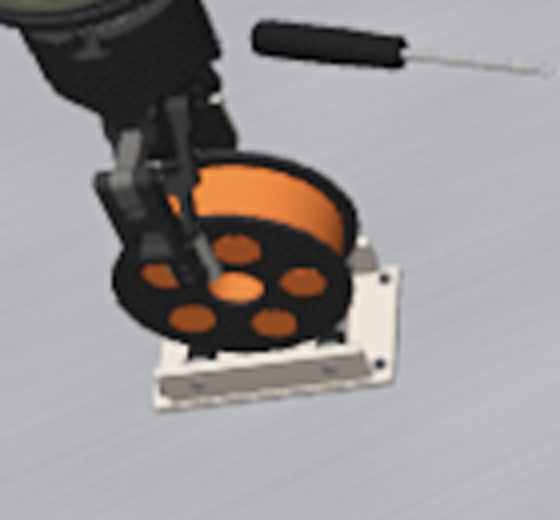

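View pics/side15.png

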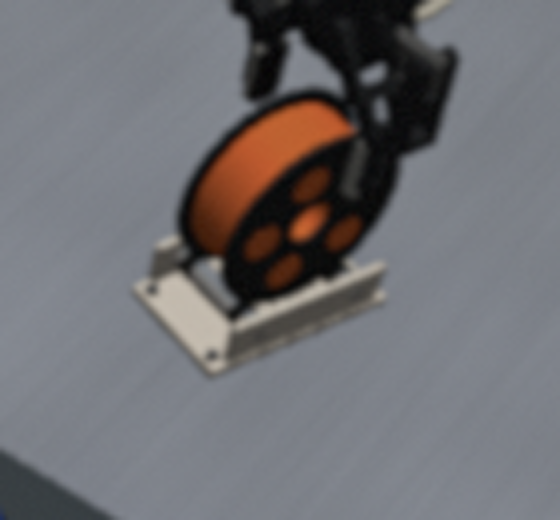

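Emit:
apply_moves:
  commands:
    - {"travel": [0,0,-0.01],"twist": [0,0,0],"claw": 0.08}
    - {"travel": [0,0,-0.03],"twist": [0,0,0],"claw": 0.08}
    - {"travel": [0,0,-0.06],"twist": [0,0,0],"claw": 0.08}
    - {"travel": [0,0,-0.1],"twist": [0,0,0],"claw": 0.08}
    - {"travel": [0,0,-0.14],"twist": [0,0,0],"claw": 0.08}
    - {"travel": [0.03,0,-0.16],"twist": [0,0,-5],"claw": 0.06}
    - {"travel": [0.07,0,-0.16],"twist": [0,0,-13],"claw": 0.06}
    - {"travel": [0.11,0,-0.16],"twist": [0,0,-21.4],"claw": 0.06}
    - {"travel": [0.14,0,-0.16],"twist": [0,0,-21.4],"claw": 0.06}
    - {"travel": [0.15,0,-0.16],"twist": [0,0,-21.4],"claw": 0.06}

```text
clock: 26.55
position: [0.5283, -0.195, 0.2715]
tool_rot: [3.141, -0.001, 1.574]
force: [1.2, -0.7, -0.3]
grip_width: 0.0602
```

```bash
python3 go.py .4355 .311 .243 90; python3 - <<'E'
from workcell import bot
from h import *
for n,b in(("scene",(90,160,230,290)),("side",(380,80,520,210))):
    crop(bot.grab_frame(n)["frame"],*b,5,f"pics/{n}16.png")
E
```

```text
t 26.55 pos [ 0.5283 -0.195   0.2715] rot [ 1.7995e+02 -6.0000e-02  9.0200e+01] grip 0.0602 F [ 1.2 -0.7 -0.3]
travel [0.5062, -0.0911, 0.0289] twist [0.05, -0.06, 0.2] dist 0.515
```

View pics/scene16.png

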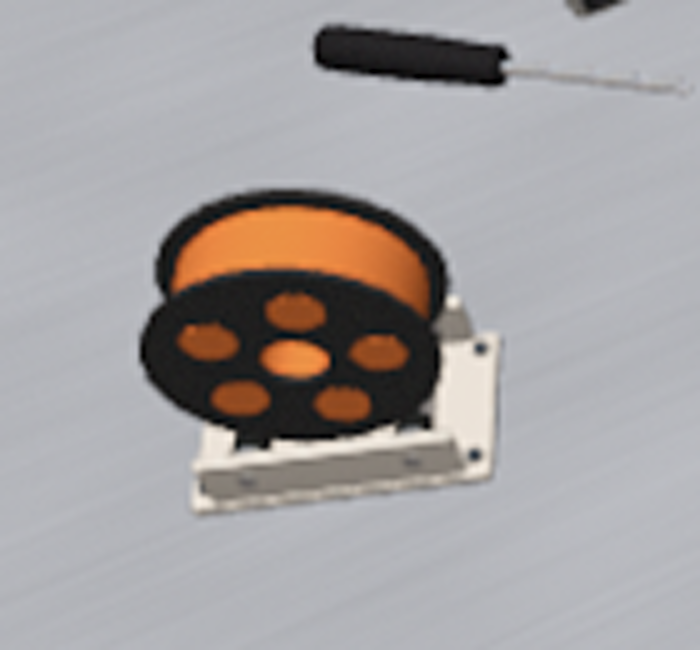

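View pics/side16.png

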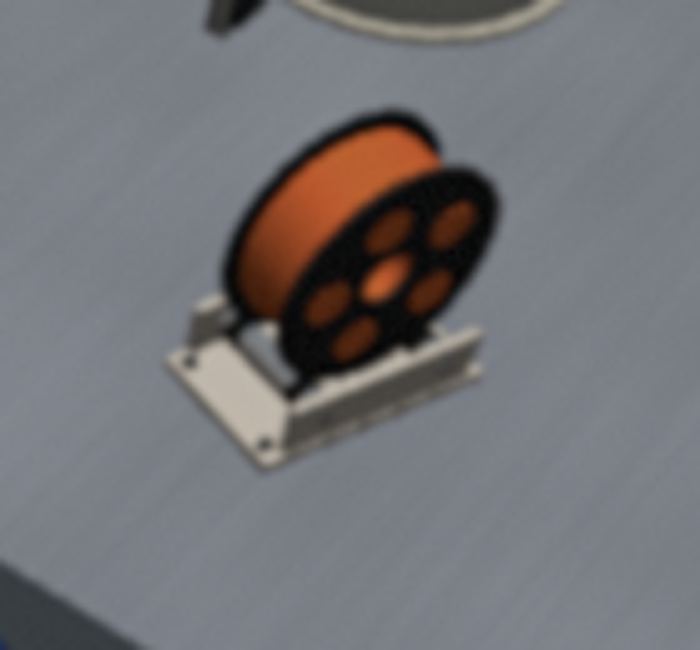

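```bash
python3 - <<'E'
from h import *
import pickle
from scipy.optimize import least_squares
F=pickle.load(open("F.pkl","rb")); f=F["scene"]; g=F["side"]
def model(p,pts):  # p: cx,cy,yaw
    e=np.array([np.cos(p[2]),np.sin(p[2])]); n=np.array([-e[1],e[0]])
    return np.array([np.r_[p[:2]+e*a+n*b,z] for a,b,z in pts])
o1=np.array([[249,482],[413,461],[193,512],[489,478],[497,335]])/5+[90,160]
m1=[(.039,-.035,.024),(.039,.035,.024),(.04,-.065,0),(.04,.065,0),(-.04,.065,.008)]
o2=np.array([[168,357],[265,463],[483,367]])/5+[380,80]
m2=[(.04,.065,.008),(-.04,.065,.008),(-.04,-.065,.008)]
hs=np.array([296,360])/5+[90,160]; hd=np.array([386,278])/5+[380,80]
for use in("scene","side"):
    if use=="scene": r=least_squares(lambda p:(proj(f,model(p,m1))-o1).ravel(),[.473,-.336,-.37])
    else: r=least_squares(lambda p:(proj(g,model(p,m2))-o2).ravel(),[.473,-.336,-.37])
    p=r.x; print(use,p,np.abs(r.fun).max())
    e=np.array([np.cos(p[2]),np.sin(p[2])]); n=np.array([-e[1],e[0]])
    h=(hit(f,*hs,.082)[:2]-e*.023) if use=="scene" else (hit(g,*hd,.082)[:2]+e*.023)
    print("spool in stand x,y",(h-p[:2])@e,(h-p[:2])@n)
    # consistency: z effect
    for z in(.080,.084):
        h=(hit(f,*hs,z)[:2]-e*.023) if use=="scene" else (hit(g,*hd,z)[:2]+e*.023)
        print("  z",z,(h-p[:2])@e,(h-p[:2])@n)
E
```

```text
scene [ 0.4726156  -0.33490138 -0.38839319] 1.0028911167296712
spool in stand x,y -0.000895327415552309 0.0008670385567195838
  z 0.08 -0.002443719269548425 0.00010696371285230632
  z 0.084 0.000653064438443704 0.0016271134005868195
side [ 0.47116575 -0.33519034 -0.36336551] 0.6869686744240084
spool in stand x,y 0.0010340914215814703 0.0020146693836423425
  z 0.08 0.0024642986848159867 0.00026844067657285053
  z 0.084 -0.00039611584165304614 0.0037608980907118342
```

Emit:
apply_moves:
  commands:
    - {"travel": [0.03,-0.005,0.005],"twist": [0,0,0],"claw": 0.06}
    - {"travel": [0.075,-0.013,0.012],"twist": [0,0,0],"claw": 0.06}
    - {"travel": [0.12,-0.022,0.02],"twist": [0,0,0],"claw": 0.06}
    - {"travel": [0.165,-0.03,0.028],"twist": [0,0,0],"claw": 0.06}
    - {"travel": [0.21,-0.038,0.028],"twist": [0,0,0],"claw": 0.06}
    - {"travel": [0.255,-0.046,0.028],"twist": [0,0,0],"claw": 0.06}
    - {"travel": [0.3,-0.054,0.028],"twist": [0,0,0],"claw": 0.06}
    - {"travel": [0.345,-0.062,0.028],"twist": [0,0,0],"claw": 0.06}
    - {"travel": [0.39,-0.07,0.028],"twist": [0,0,0],"claw": 0.06}
    - {"travel": [0.43,-0.077,0.028],"twist": [0,0,0],"claw": 0.06}

```text
clock: 27.65
position: [0.4503, 0.2325, 0.2433]
tool_rot: [3.141, -0.0, 1.569]
force: [0.6, -0.6, -0.9]
grip_width: 0.0602
```

```bash
python3 go.py .4355 .311 .243 90
```

```text
t 27.65 pos [0.4503 0.2325 0.2433] rot [179.96  -0.    89.89] grip 0.0602 F [ 0.6 -0.6 -0.9]
travel [0.0784, -0.0149, 0.0002] twist [0.04, -0.0, -0.11] dist 0.08
```

Emit:
apply_moves:
  commands:
    - {"travel": [0.03,-0.006,0],"twist": [0,0,0],"claw": 0.06}
    - {"travel": [0.06,-0.011,0],"twist": [0,0,0],"claw": 0.06}
    - {"travel": [0.077,-0.015,0],"twist": [0,0,0],"claw": 0.06}
    - {"travel": [0.077,-0.015,0],"twist": [0,0,0],"claw": 0.06}
    - {"travel": [0.077,-0.015,0],"twist": [0,0,0],"claw": 0.06}
    - {"travel": [0.077,-0.015,0],"twist": [0,0,0],"claw": 0.06}

```text
clock: 28.25
position: [0.436, 0.3072, 0.243]
tool_rot: [3.141, 0.0, 1.568]
force: [0.4, 0.4, -0.5]
grip_width: 0.0598
```

```bash
python3 go.py .4355 .311 .1465 90;python3 - <<'E'
from workcell import bot
from h import *
T=wpose(bot); f=bot.grab_frame("wrist"); a=f["frame"].copy()
for p in [(.4355,.311,.182)]:
    u=wproj(f,T,p)[0]; print(u); cv2.circle(a,tuple(int(round(x)) for x in u),3,(255,0,255),1)
cv2.imwrite("pics/w17.png",a)
E
```

```text
t 28.25 pos [0.436  0.3072 0.243 ] rot [1.7998e+02 3.0000e-02 8.9860e+01] grip 0.0598 F [ 0.4  0.4 -0.5]
travel [0.0038, -0.0005, 0.0965] twist [0.02, 0.03, -0.14] dist 0.097
[318.70429    204.78583583]
```

View pics/w17.png

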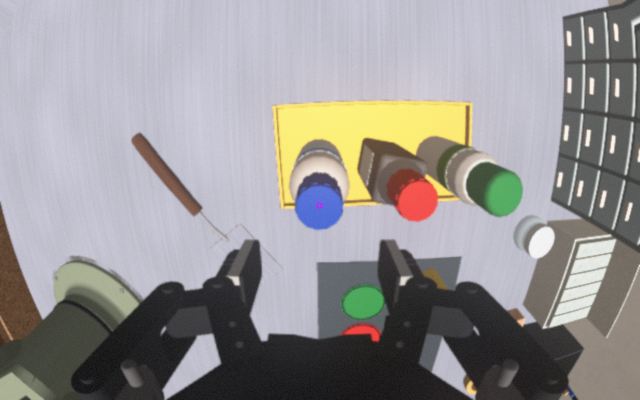

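Bottles stand upright in the tray; the marker sits on the blue cap (319,205). Descend and grip.

Emit:
apply_moves:
  commands:
    - {"travel": [0.003,0,0.03],"twist": [0,0,0],"claw": 0.06}
    - {"travel": [0.003,0,0.06],"twist": [0,0,0],"claw": 0.06}
    - {"travel": [0.003,0,0.085],"twist": [0,0,0],"claw": 0.06}
    - {"travel": [0.003,0,0.096],"twist": [0,0,0],"claw": 0.06}
    - {"travel": [0.003,0,0.096],"twist": [0,0,0],"claw": 0.06}
    - {"travel": [0.003,0,0.096],"twist": [0,0,0],"claw": 0.038}
    - {"travel": [0.003,0,0.096],"twist": [0,0,0],"claw": 0.024}
    - {"travel": [0.003,0,0.096],"twist": [0,0,0],"claw": 0.024}
    - {"travel": [0.003,0,0.096],"twist": [0,0,0],"claw": 0.024}
    - {"travel": [0.003,0,0.096],"twist": [0,0,0],"claw": 0.024}
  force: 40

```text
clock: 29.3
position: [0.4358, 0.3123, 0.1482]
tool_rot: [3.14, -0.002, 1.571]
force: [-0.2, -1.0, 5.7]
grip_width: 0.0324
```

```bash
python3 go.py .505 -.065 .208 90
```

```text
t 29.3 pos [0.4358 0.3123 0.1482] rot [ 1.7991e+02 -9.0000e-02  8.9980e+01] grip 0.0324 F [-0.2 -1.   5.7]
travel [-0.3772, 0.0694, -0.0603] twist [0.09, -0.09, -0.02] dist 0.388
```

Emit:
apply_moves:
  commands:
    - {"travel": [0,0,-0.01],"twist": [0,0,0],"claw": 0.024}
    - {"travel": [0,0,-0.03],"twist": [0,0,0],"claw": 0.024}
    - {"travel": [0,0,-0.05],"twist": [0,0,0],"claw": 0.024}
    - {"travel": [-0.01,0.002,-0.06],"twist": [0,0,0],"claw": 0.024}
    - {"travel": [-0.03,0.006,-0.06],"twist": [0,0,0],"claw": 0.024}
    - {"travel": [-0.06,0.011,-0.06],"twist": [0,0,0],"claw": 0.024}
    - {"travel": [-0.09,0.017,-0.06],"twist": [0,0,0],"claw": 0.024}
    - {"travel": [-0.12,0.022,-0.06],"twist": [0,0,0],"claw": 0.024}
    - {"travel": [-0.15,0.028,-0.06],"twist": [0,0,0],"claw": 0.024}
    - {"travel": [-0.18,0.033,-0.06],"twist": [0,0,0],"claw": 0.024}

```text
clock: 30.3
position: [0.4682, 0.13, 0.2073]
tool_rot: [3.141, -0.0, 1.57]
force: [0.6, -0.3, -3.1]
grip_width: 0.0325
```

```bash
python3 go.py .505 -.0645 .208 90
```

```text
t 30.3 pos [0.4682 0.13   0.2073] rot [ 1.7998e+02 -1.0000e-02  8.9970e+01] grip 0.0325 F [ 0.6 -0.3 -3.1]
travel [-0.1944, 0.0369, -0.0008] twist [0.02, -0.01, -0.03] dist 0.198
```

Emit:
apply_moves:
  commands:
    - {"travel": [-0.03,0.006,0],"twist": [0,0,0],"claw": 0.024}
    - {"travel": [-0.06,0.011,0],"twist": [0,0,0],"claw": 0.024}
    - {"travel": [-0.09,0.017,0],"twist": [0,0,0],"claw": 0.024}
    - {"travel": [-0.12,0.023,0],"twist": [0,0,0],"claw": 0.024}
    - {"travel": [-0.15,0.028,0],"twist": [0,0,0],"claw": 0.024}
    - {"travel": [-0.175,0.033,0],"twist": [0,0,0],"claw": 0.024}
    - {"travel": [-0.19,0.036,0],"twist": [0,0,0],"claw": 0.024}
    - {"travel": [-0.194,0.037,0.01],"twist": [0,0,0],"claw": 0.024}
    - {"travel": [-0.194,0.037,0.025],"twist": [0,0,0],"claw": 0.024}
    - {"travel": [-0.194,0.037,0.035],"twist": [0,0,0],"claw": 0.024}

```text
clock: 31.3
position: [0.5045, -0.0618, 0.1707]
tool_rot: [-3.141, -0.0, 1.571]
force: [-0.8, 0.2, -3.1]
grip_width: 0.0329
```

```bash
python3 go.py .505 -.0645 .1505 90
```

```text
t 31.3 pos [ 0.5045 -0.0618  0.1707] rot [-1.7994e+02 -2.0000e-02  9.0000e+01] grip 0.0329 F [-0.8  0.2 -3.1]
travel [-0.0027, 0.0005, 0.0202] twist [-0.06, -0.02, 0.0] dist 0.02
```

Emit:
apply_moves:
  commands:
    - {"travel": [-0.002,0,0.01],"twist": [0,0,0],"claw": 0.024}
    - {"travel": [-0.002,0,0.017],"twist": [0,0,0],"claw": 0.024}
    - {"travel": [-0.002,0,0.02],"twist": [0,0,0],"claw": 0.024}
    - {"travel": [-0.002,0,0.021],"twist": [0,0,0],"claw": 0.024}
    - {"travel": [-0.002,0,0.021],"twist": [0,0,0],"claw": 0.024}

```text
clock: 31.8
position: [0.5053, -0.0641, 0.1509]
tool_rot: [3.141, 0.0, 1.571]
force: [0.2, 0.5, -2.5]
grip_width: 0.0331
```

Emit:
apply_moves:
  commands:
    - {"travel": [0,0,0.001],"twist": [0,0,0],"claw": 0.024}
    - {"travel": [0,0,0.002],"twist": [0,0,0],"claw": 0.024}

```text
clock: 32.0
position: [0.506, -0.0643, 0.15]
tool_rot: [3.14, -0.0, 1.57]
force: [-7.9, 1.1, 38.8]
grip_width: 0.0331
```

Emit:
apply_moves:
  commands:
    - {"travel": [0,0,-0.0013],"twist": [0,0,0],"claw": 0.024}
    - {"travel": [0,0,-0.0013],"twist": [0,0,0],"claw": 0.024}

```text
clock: 32.2
position: [0.5054, -0.064, 0.1504]
tool_rot: [3.141, -0.0, 1.571]
force: [-0.5, 0.4, -2.1]
grip_width: 0.0328
```

Emit:
apply_moves:
  commands:
    - {"travel": [0,0,0],"twist": [0,0,0],"claw": 0.047}
    - {"travel": [0,0,0],"twist": [0,0,0],"claw": 0.06}
    - {"travel": [0,0,-0.005],"twist": [0,0,0],"claw": 0.06}
    - {"travel": [0,0,-0.02],"twist": [0,0,0],"claw": 0.06}
    - {"travel": [0,0,-0.05],"twist": [0,0,0],"claw": 0.06}
    - {"travel": [0,0,-0.08],"twist": [0,0,0],"claw": 0.06}
    - {"travel": [0.02,0,-0.1],"twist": [0,0,0],"claw": 0.06}
    - {"travel": [0.06,0,-0.1],"twist": [0,0,0],"claw": 0.06}
    - {"travel": [0.105,0,-0.1],"twist": [0,0,0],"claw": 0.06}
    - {"travel": [0.15,0,-0.1],"twist": [0,0,0],"claw": 0.06}

```text
clock: 33.2
position: [0.5051, 0.0874, 0.2508]
tool_rot: [3.141, -0.0, 1.57]
force: [0.7, 0.3, 0.7]
grip_width: 0.0603
```

```bash
python3 go.py .5094 .315 .243 90; python3 - <<'E'
from workcell import bot
from h import *
crop(bot.grab_frame("scene")["frame"],230,120,400,270,4,"pics/sc18.png")
E
```

```text
t 33.2 pos [0.5051 0.0874 0.2508] rot [ 1.7995e+02 -2.0000e-02  8.9950e+01] grip 0.0603 F [0.7 0.3 0.7]
travel [0.2276, 0.0041, 0.0079] twist [0.05, -0.02, -0.05] dist 0.228
```

View pics/sc18.png

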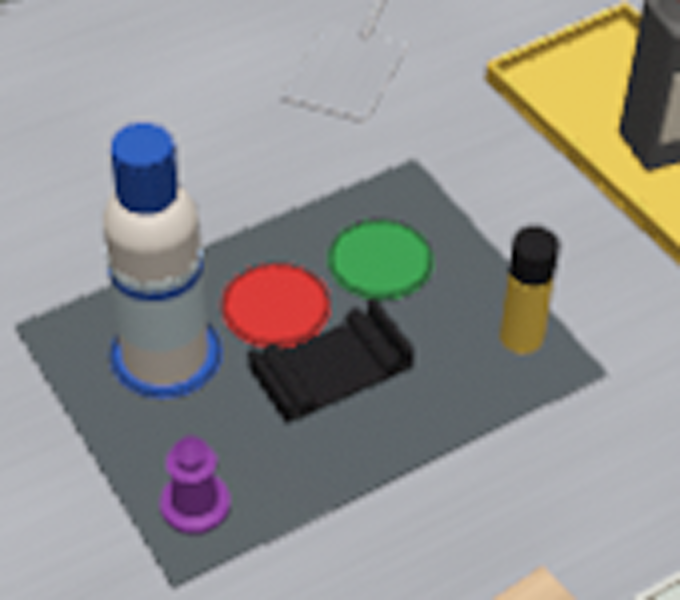

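Emit:
apply_moves:
  commands:
    - {"travel": [0.03,0,0.003],"twist": [0,0,0],"claw": 0.06}
    - {"travel": [0.075,0.001,0.008],"twist": [0,0,0],"claw": 0.06}
    - {"travel": [0.12,0.002,0.008],"twist": [0,0,0],"claw": 0.06}
    - {"travel": [0.165,0.003,0.008],"twist": [0,0,0],"claw": 0.06}
    - {"travel": [0.205,0.004,0.008],"twist": [0,0,0],"claw": 0.06}
    - {"travel": [0.227,0.004,0.008],"twist": [0,0,0],"claw": 0.06}
    - {"travel": [0.227,0.004,0.008],"twist": [0,0,0],"claw": 0.06}
    - {"travel": [0.227,0.004,0.008],"twist": [0,0,0],"claw": 0.06}
    - {"travel": [0.227,0.004,0.008],"twist": [0,0,0],"claw": 0.06}

```text
clock: 34.15
position: [0.5095, 0.3117, 0.2424]
tool_rot: [3.141, 0.0, 1.569]
force: [-0.1, -0.5, 0.3]
grip_width: 0.0602
```

```bash
python3 go.py .5094 .315 .144 90
```

```text
t 34.15 pos [0.5095 0.3117 0.2424] rot [1.7999e+02 2.0000e-02 8.9910e+01] grip 0.0602 F [-0.1 -0.5  0.3]
travel [0.0033, -0.0001, 0.0984] twist [0.01, 0.02, -0.09] dist 0.098
```

Emit:
apply_moves:
  commands:
    - {"travel": [0.001,0,0.03],"twist": [0,0,0],"claw": 0.06}
    - {"travel": [0.001,0,0.06],"twist": [0,0,0],"claw": 0.06}
    - {"travel": [0.001,0,0.085],"twist": [0,0,0],"claw": 0.06}
    - {"travel": [0.001,0,0.098],"twist": [0,0,0],"claw": 0.06}
    - {"travel": [0.001,0,0.098],"twist": [0,0,0],"claw": 0.06}
    - {"travel": [0.001,0,0.098],"twist": [0,0,0],"claw": 0.036}
    - {"travel": [0.001,0,0.098],"twist": [0,0,0],"claw": 0.022}
    - {"travel": [0.001,0,0.098],"twist": [0,0,0],"claw": 0.022}
    - {"travel": [0.001,0,0.098],"twist": [0,0,0],"claw": 0.022}
    - {"travel": [0.001,0,0.098],"twist": [0,0,0],"claw": 0.022}
  force: 40

```text
clock: 35.15
position: [0.5096, 0.3143, 0.1456]
tool_rot: [3.14, -0.001, 1.571]
force: [-2.4, -0.4, 6.2]
grip_width: 0.0313
```

```bash
python3 go.py .504 .0130 .206 90
```

```text
t 35.15 pos [0.5096 0.3143 0.1456] rot [ 1.7993e+02 -8.0000e-02  8.9990e+01] grip 0.0313 F [-2.4 -0.4  6.2]
travel [-0.3012, -0.0055, -0.0608] twist [0.07, -0.08, -0.01] dist 0.307
```

Emit:
apply_moves:
  commands:
    - {"travel": [0,0,-0.01],"twist": [0,0,0],"claw": 0.022}
    - {"travel": [0,0,-0.03],"twist": [0,0,0],"claw": 0.022}
    - {"travel": [0,0,-0.05],"twist": [0,0,0],"claw": 0.022}
    - {"travel": [-0.01,0,-0.06],"twist": [0,0,0],"claw": 0.022}
    - {"travel": [-0.03,0,-0.06],"twist": [0,0,0],"claw": 0.022}
    - {"travel": [-0.06,-0.001,-0.06],"twist": [0,0,0],"claw": 0.022}
    - {"travel": [-0.09,-0.002,-0.06],"twist": [0,0,0],"claw": 0.022}
    - {"travel": [-0.12,-0.003,-0.06],"twist": [0,0,0],"claw": 0.022}
    - {"travel": [-0.15,-0.003,-0.06],"twist": [0,0,0],"claw": 0.022}
    - {"travel": [-0.18,-0.004,-0.06],"twist": [0,0,0],"claw": 0.022}

```text
clock: 36.15
position: [0.5043, 0.1308, 0.2036]
tool_rot: [-3.141, 0.001, 1.569]
force: [0.3, -1.0, -1.8]
grip_width: 0.0313
```

```bash
python3 go.py .504 .0130 .206 90
```

```text
t 36.15 pos [0.5043 0.1308 0.2036] rot [-1.7996e+02  4.0000e-02  8.9920e+01] grip 0.0313 F [ 0.3 -1.  -1.8]
travel [-0.1178, -0.0002, -0.0024] twist [-0.04, 0.04, -0.08] dist 0.118
```

Emit:
apply_moves:
  commands:
    - {"travel": [-0.03,0,0],"twist": [0,0,0],"claw": 0.022}
    - {"travel": [-0.06,0,0],"twist": [0,0,0],"claw": 0.022}
    - {"travel": [-0.09,0,0],"twist": [0,0,0],"claw": 0.022}
    - {"travel": [-0.11,0,0],"twist": [0,0,0],"claw": 0.022}
    - {"travel": [-0.118,0,0.005],"twist": [0,0,0],"claw": 0.022}
    - {"travel": [-0.118,0,0.02],"twist": [0,0,0],"claw": 0.022}
    - {"travel": [-0.118,0,0.037],"twist": [0,0,0],"claw": 0.022}
    - {"travel": [-0.118,0,0.048],"twist": [0,0,0],"claw": 0.022}
    - {"travel": [-0.118,0,0.052],"twist": [0,0,0],"claw": 0.022}
    - {"travel": [-0.118,0,0.052],"twist": [0,0,0],"claw": 0.022}

```text
clock: 37.15
position: [0.5048, 0.0158, 0.1517]
tool_rot: [-3.141, 0.0, 1.571]
force: [-0.0, -0.2, -1.6]
grip_width: 0.0312
```

```bash
python3 go.py .504 .0130 .1476 90
```

```text
t 37.15 pos [0.5048 0.0158 0.1517] rot [-1.7994e+02  2.0000e-02  8.9990e+01] grip 0.0312 F [-0.  -0.2 -1.6]
travel [-0.0028, -0.0008, 0.0041] twist [-0.06, 0.02, -0.01] dist 0.005
```

Emit:
apply_moves:
  commands:
    - {"travel": [-0.002,0,0.002],"twist": [0,0,0],"claw": 0.022}
    - {"travel": [-0.002,0,0.003],"twist": [0,0,0],"claw": 0.022}
    - {"travel": [-0.002,0,0.003],"twist": [0,0,0],"claw": 0.022}

```text
clock: 37.45
position: [0.5053, 0.0139, 0.1493]
tool_rot: [3.141, -0.0, 1.571]
force: [1.1, 0.1, -2.2]
grip_width: 0.0309
```

Emit:
apply_moves:
  commands:
    - {"travel": [0,0,0.0007],"twist": [0,0,0],"claw": 0.022}
    - {"travel": [0,0,0.0007],"twist": [0,0,0],"claw": 0.022}

```text
clock: 37.65
position: [0.5052, 0.014, 0.1485]
tool_rot: [3.141, -0.0, 1.571]
force: [0.5, 0.4, -3.0]
grip_width: 0.0313
```

Emit:
apply_moves:
  commands:
    - {"travel": [0,0,0.0007],"twist": [0,0,0],"claw": 0.022}
    - {"travel": [0,0,0.0007],"twist": [0,0,0],"claw": 0.022}

```text
clock: 37.85
position: [0.5052, 0.014, 0.1477]
tool_rot: [-3.142, 0.0, 1.571]
force: [-0.2, 0.1, -2.1]
grip_width: 0.0314
```

Emit:
apply_moves:
  commands:
    - {"travel": [0,0,0.0007],"twist": [0,0,0],"claw": 0.022}
    - {"travel": [0,0,0.0007],"twist": [0,0,0],"claw": 0.022}

```text
clock: 38.05
position: [0.5054, 0.0138, 0.1475]
tool_rot: [3.141, -0.0, 1.57]
force: [-3.2, -0.2, 9.6]
grip_width: 0.0309
```

Contact. Release and go for the green can.

Emit:
apply_moves:
  commands:
    - {"travel": [0,0,0],"twist": [0,0,0],"claw": 0.045}
    - {"travel": [0,0,0],"twist": [0,0,0],"claw": 0.06}
    - {"travel": [0,0,-0.005],"twist": [0,0,0],"claw": 0.06}
    - {"travel": [0,0,-0.02],"twist": [0,0,0],"claw": 0.06}
    - {"travel": [0,0,-0.05],"twist": [0,0,0],"claw": 0.06}
    - {"travel": [0,0,-0.08],"twist": [0,0,0],"claw": 0.06}
    - {"travel": [0.02,0.005,-0.1],"twist": [0,0,0],"claw": 0.065}
    - {"travel": [0.06,0.015,-0.1],"twist": [0,0,0],"claw": 0.065}
    - {"travel": [0.105,0.027,-0.1],"twist": [0,0,0],"claw": 0.065}
    - {"travel": [0.15,0.038,-0.1],"twist": [0,0,0],"claw": 0.065}

```text
clock: 39.05
position: [0.5436, 0.1656, 0.2477]
tool_rot: [3.141, -0.0, 1.57]
force: [1.8, 0.2, 0.5]
grip_width: 0.0651
```

```bash
python3 go.py .584 .3195 .243 90
```

```text
t 39.05 pos [0.5436 0.1656 0.2477] rot [ 1.7995e+02 -3.0000e-02  8.9950e+01] grip 0.0651 F [1.8 0.2 0.5]
travel [0.154, 0.0403, 0.0049] twist [0.05, -0.03, -0.05] dist 0.159
```

Emit:
apply_moves:
  commands:
    - {"travel": [0.04,0.01,0.002],"twist": [0,0,0],"claw": 0.065}
    - {"travel": [0.085,0.022,0.005],"twist": [0,0,0],"claw": 0.065}
    - {"travel": [0.125,0.033,0.005],"twist": [0,0,0],"claw": 0.065}
    - {"travel": [0.154,0.04,0.005],"twist": [0,0,0],"claw": 0.065}
    - {"travel": [0.154,0.04,0.005],"twist": [0,0,0],"claw": 0.065}
    - {"travel": [0.154,0.04,0.005],"twist": [0,0,0],"claw": 0.065}
    - {"travel": [0.154,0.04,0.005],"twist": [0,0,0],"claw": 0.065}

```text
clock: 39.75
position: [0.5833, 0.3168, 0.2422]
tool_rot: [3.141, 0.0, 1.57]
force: [1.0, 1.3, -0.1]
grip_width: 0.065
```

```bash
python3 go.py .584 .3195 .1445 90
```

```text
t 39.75 pos [0.5833 0.3168 0.2422] rot [1.7999e+02 3.0000e-02 8.9930e+01] grip 0.065 F [ 1.   1.3 -0.1]
travel [0.0027, 0.0007, 0.0977] twist [0.01, 0.03, -0.07] dist 0.098
```

Emit:
apply_moves:
  commands:
    - {"travel": [0.001,0.0005,0.03],"twist": [0,0,0],"claw": 0.065}
    - {"travel": [0.001,0.0005,0.06],"twist": [0,0,0],"claw": 0.065}
    - {"travel": [0.001,0.0005,0.085],"twist": [0,0,0],"claw": 0.065}
    - {"travel": [0.001,0.0005,0.0975],"twist": [0,0,0],"claw": 0.065}
    - {"travel": [0.001,0.0005,0.0975],"twist": [0,0,0],"claw": 0.065}
    - {"travel": [0.001,0.0005,0.0975],"twist": [0,0,0],"claw": 0.044}
    - {"travel": [0.001,0.0005,0.0975],"twist": [0,0,0],"claw": 0.03}
    - {"travel": [0.001,0.0005,0.0975],"twist": [0,0,0],"claw": 0.03}
    - {"travel": [0.001,0.0005,0.0975],"twist": [0,0,0],"claw": 0.03}
    - {"travel": [0.001,0.0005,0.0975],"twist": [0,0,0],"claw": 0.03}
  force: 40

```text
clock: 40.75
position: [0.5846, 0.3191, 0.1463]
tool_rot: [3.139, -0.001, 1.571]
force: [0.5, -1.4, 7.6]
grip_width: 0.039
```

```bash
python3 go.py .5045 .0915 .205 90
```

```text
t 40.75 pos [0.5846 0.3191 0.1463] rot [ 1.7987e+02 -7.0000e-02  8.9990e+01] grip 0.039 F [ 0.5 -1.4  7.6]
travel [-0.2276, -0.0799, -0.0592] twist [0.13, -0.07, -0.01] dist 0.248
```

Emit:
apply_moves:
  commands:
    - {"travel": [0,0,-0.01],"twist": [0,0,0],"claw": 0.03}
    - {"travel": [0,0,-0.03],"twist": [0,0,0],"claw": 0.03}
    - {"travel": [0,0,-0.05],"twist": [0,0,0],"claw": 0.03}
    - {"travel": [-0.01,-0.003,-0.06],"twist": [0,0,0],"claw": 0.03}
    - {"travel": [-0.03,-0.01,-0.06],"twist": [0,0,0],"claw": 0.03}
    - {"travel": [-0.06,-0.021,-0.06],"twist": [0,0,0],"claw": 0.03}
    - {"travel": [-0.09,-0.032,-0.06],"twist": [0,0,0],"claw": 0.03}
    - {"travel": [-0.12,-0.042,-0.06],"twist": [0,0,0],"claw": 0.03}
    - {"travel": [-0.15,-0.053,-0.06],"twist": [0,0,0],"claw": 0.03}
    - {"travel": [-0.18,-0.063,-0.06],"twist": [0,0,0],"claw": 0.03}

```text
clock: 41.75
position: [0.5196, 0.137, 0.2048]
tool_rot: [-3.142, -0.0, 1.57]
force: [0.6, 0.6, -3.8]
grip_width: 0.0387
```

```bash
python3 go.py .5045 .0915 .1482 90
```

```text
t 41.75 pos [0.5196 0.137  0.2048] rot [-1.800e+02 -1.000e-02  8.997e+01] grip 0.0387 F [ 0.6  0.6 -3.8]
travel [-0.0455, -0.0151, 0.0566] twist [-0.0, -0.01, -0.03] dist 0.074
```

Emit:
apply_moves:
  commands:
    - {"travel": [-0.02,-0.007,0],"twist": [0,0,0],"claw": 0.03}
    - {"travel": [-0.037,-0.013,0],"twist": [0,0,0],"claw": 0.03}
    - {"travel": [-0.047,-0.016,0.003],"twist": [0,0,0],"claw": 0.03}
    - {"travel": [-0.047,-0.016,0.015],"twist": [0,0,0],"claw": 0.03}
    - {"travel": [-0.047,-0.016,0.03],"twist": [0,0,0],"claw": 0.03}
    - {"travel": [-0.047,-0.016,0.044],"twist": [0,0,0],"claw": 0.03}
    - {"travel": [-0.047,-0.016,0.052],"twist": [0,0,0],"claw": 0.03}
    - {"travel": [-0.047,-0.016,0.055],"twist": [0,0,0],"claw": 0.03}
    - {"travel": [-0.047,-0.016,0.056],"twist": [0,0,0],"claw": 0.03}
    - {"travel": [-0.047,-0.016,0.056],"twist": [0,0,0],"claw": 0.03}

```text
clock: 42.75
position: [0.505, 0.0922, 0.1486]
tool_rot: [3.141, -0.0, 1.571]
force: [-0.7, -0.4, -2.7]
grip_width: 0.0391
```

Emit:
apply_moves:
  commands:
    - {"travel": [0,0,0.0005],"twist": [0,0,0],"claw": 0.03}
    - {"travel": [0,0,0.0005],"twist": [0,0,0],"claw": 0.03}

```text
clock: 42.95
position: [0.5049, 0.092, 0.1482]
tool_rot: [3.141, -0.0, 1.571]
force: [1.1, 0.0, -1.8]
grip_width: 0.0388
```

Emit:
apply_moves:
  commands:
    - {"travel": [0,0,0.0007],"twist": [0,0,0],"claw": 0.03}
    - {"travel": [0,0,0.0007],"twist": [0,0,0],"claw": 0.03}

```text
clock: 43.15
position: [0.5052, 0.0921, 0.1482]
tool_rot: [3.14, -0.001, 1.571]
force: [-2.8, -0.7, 13.6]
grip_width: 0.0386
```

Emit:
apply_moves:
  commands:
    - {"travel": [0,0,0],"twist": [0,0,0],"claw": 0.05}
    - {"travel": [0,0,0],"twist": [0,0,0],"claw": 0.062}
    - {"travel": [0,0,-0.005],"twist": [0,0,0],"claw": 0.062}
    - {"travel": [0,0,-0.02],"twist": [0,0,0],"claw": 0.062}
    - {"travel": [0,0,-0.05],"twist": [0,0,0],"claw": 0.062}
    - {"travel": [0,0,-0.08],"twist": [0,0,0],"claw": 0.062}
    - {"travel": [0.02,0,-0.11],"twist": [0,0,0],"claw": 0.062}
    - {"travel": [0.06,0,-0.12],"twist": [0,0,0],"claw": 0.062}
    - {"travel": [0.1,0,-0.12],"twist": [0,0,0],"claw": 0.062}
    - {"travel": [0.13,0,-0.12],"twist": [0,0,0],"claw": 0.062}

```text
clock: 44.15
position: [0.5044, 0.2245, 0.2681]
tool_rot: [3.141, -0.001, 1.572]
force: [0.5, 0.1, -0.2]
grip_width: 0.0617
```

Emit:
apply_moves:
  commands:
    - {"travel": [0.03,0,0],"twist": [0,0,0],"claw": 0.062}
    - {"travel": [0.04,0,0],"twist": [0,0,0],"claw": 0.062}
    - {"travel": [0.04,0,0],"twist": [0,0,0],"claw": 0.062}
    - {"travel": [0.04,0,0],"twist": [0,0,0],"claw": 0.062}

```text
clock: 44.55
position: [0.5049, 0.2607, 0.2674]
tool_rot: [3.142, 0.001, 1.57]
force: [0.7, -0.6, 0.2]
grip_width: 0.0621
```

```bash
python3 - <<'E'
from workcell import bot
from h import *
crop(bot.grab_frame("scene")["frame"],230,110,390,270,3.7,"pics/scF.png"); crop(bot.grab_frame("side")["frame"],240,110,480,310,3,"pics/sdF.png")
f=bot.grab_frame("wrist"); crop(f["frame"],180,60,480,350,2,"pics/wF.png")
print(bot.observe()["position"],bot.observe()["clock"])
E
```

```text
[0.50499524 0.26064698 0.26753129] 44.7
```

View pics/scF.png

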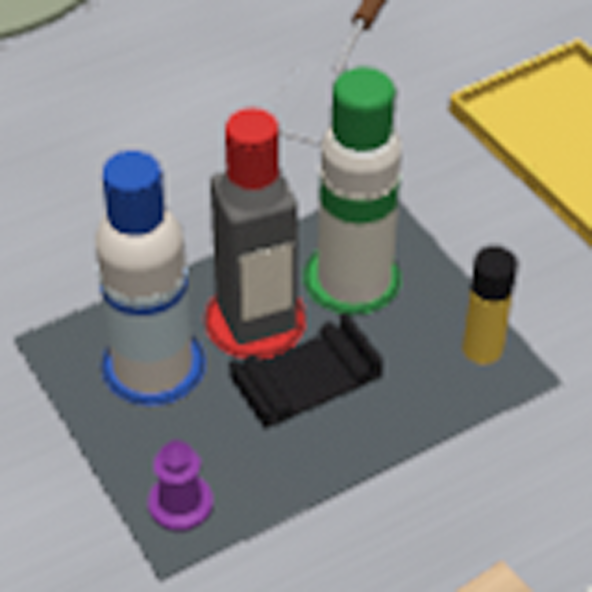

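View pics/sdF.png

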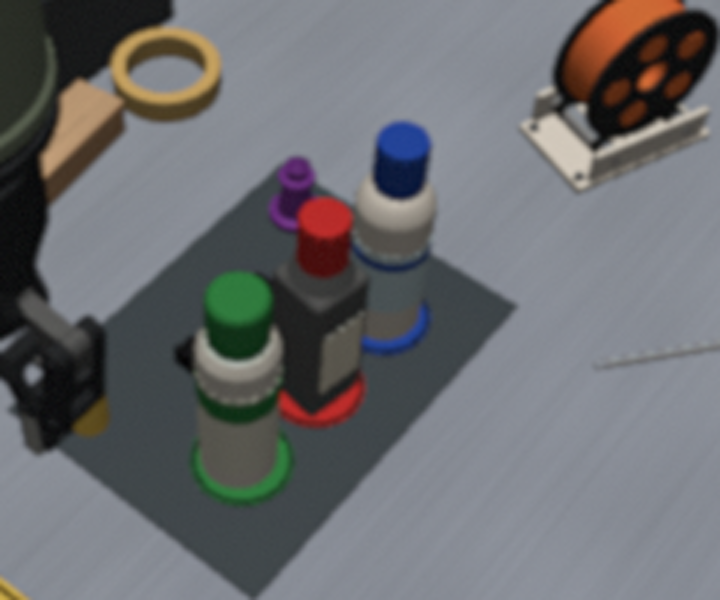

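View pics/wF.png

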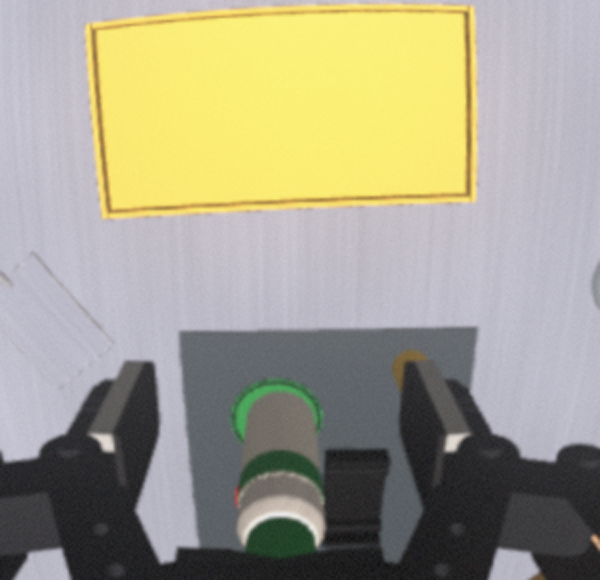

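```bash
python3 - <<'E'
from h import *
import pickle
F=pickle.load(open("F.pkl","rb"))
def g(n,x0,y0,s,u,v,z): return hit(F[n],x0+(u+.5)/s-.5,y0+(v+.5)/s-.5,z)[:2]
for nm,a,b,z in(("blue",(133,167),(404,139),.184),("red",(251,125),(325,217),.182),("green",(364,86),(238,296),.182)):
    print(nm,"cap",g("scene",230,110,3.7,*a,z).round(4),g("side",240,110,3,*b,z).round(4))
for nm,a in(("blue",(153.5,363)),("red",(255.5,319)),("green",(352,274))):
    print(nm,"coaster scene",g("scene",230,110,3.7,*a,.006).round(4))
print("print top",g("scene",230,110,3.7,178,452,.063))
E
```

```text
blue cap [ 0.5035 -0.0661] [ 0.5042 -0.0681]
red cap [0.5037 0.0114] [0.5029 0.0122]
green cap [0.5069 0.0884] [0.5037 0.0904]
blue coaster scene [ 0.5042 -0.067 ]
red coaster scene [0.5041 0.0108]
green coaster scene [0.5013 0.0899]
print top [ 0.61536108 -0.10183199]
```

```bash
python3 -c "
from workcell import bot
s=bot.observe();print(s['clock'],s['force'],abs(s['qd']).max())
print(bot.job_done())"
```

```text
44.7 [-0.07791523 -0.59518511 -0.0638225 ] 0.003883149731327303
the job is handed in; nothing more can be done
None
```

I handed the job in at 44.7 s of the 147 s allowed; handing in gives no verdict. I moved the can and both bottles upright into the tray and set the spool on the stand's rollers. Then I put each bottle and the can back on the coaster of its cap's colour.

**Last checks from the camera images:**
- **Bottles and can:** all three stand upright. Cap and coaster centres agree to about 1–4 mm in both the scene and side views, except the can in the scene view (about 6 mm), against the 12 mm limit.
- **Spool:** it stands on both rollers, about 1–2 mm from the middle of the stand, measured after release and before the bottles went back. The last side view still shows it there.
- **Lighthouse:** it is at the same pixels as at the start.
- **Gripper:** it was clear of everything, with about zero force on the tool.

**What did not go as planned:**
- **Spool:** it met the rollers about 3 mm higher than I had calculated, and the wrist force rose to about 70 N (limit 120 N). I backed off, recentred it and released it at light contact.
- **Blue bottle:** it touched its coaster at about 39 N, which I relieved before releasing it.
- **Measurement spread:** the cameras differ from one another by about 2–3 mm, so the distances above carry that uncertainty.

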